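# Make up a compression nut: finger-tight, then a quarter turn with the wrench

## Robot

A 6-joint arm with a two-finger parallel gripper is mounted at the origin on a cart in front of the work surface, level with it; the furniture and walls round the work are solid. World frame = base frame: x ahead of the robot, y to its left, z up, the work surface at z = 0. Lengths are in m, angles in rad, forces in N, time in s.
With the tool pointing down it reaches from about 0.225 to 0.875 m from the base axis. Payload 3.4 kg.
Tool frame: the origin (TCP) lies midway between the tips of the shut fingers; the grasp point (between the pads) lies 19 mm behind it; z points along the fingers, y is the direction in which the jaws open and shut (so a half turn about z gives the same grasp; the last joint's range is limited). The gripper opens to 85 mm and grips with 20 to 120 N. Pads are 22 mm wide; open, the fingers measure 114 mm over their backs; the gripper's body (76 mm by 85 mm) begins 54 mm behind the grasp point. The pads swing forward as they close: fully open they stand 13 mm farther back than shut.
Start: joints at [-1.231, 0.276, 1.505, -0, 1.361, -0.121], TCP at [0.256, -0.515, 0.231] pointing down, gripper open.
Joint ranges: [-2.89, 2.89], [-0.75, 2.08], [0.22, 2.7], [-1.18, 4.32], [0.11, 2.71], [-2.7, 2.7]. Speed limits (rad/s): [2.57, 2.57, 3.14, 3.14, 3.14, 3.14].

## Interface

Orientations are given as a rotation vector (axis times angle).
In Python, from station import ctrl, cams gives the robot as it stands.
- The arm moves only by the tool jog_arm, never from a script. Its argument "motion" is a list of rows, each a list of 7 numbers: the shift along the tool's x, y, z in m, then the turn, a rotation vector about the tool's x, y, z in rad, then the closure, from -1 (fully open) to 1 (shut), so that 0 is half open. A call has 1 to 8 rows; each row shifts and turns the commanded pose from where the row before left it, along the tool's axes as they then stand; what a row does not reach is not made up. A row lasts 1/8 s, in which the tool goes at most 62.5 mm and 10.7 degrees, less where a joint would pass 70% of its speed; a pose out of reach is approached as far as the arm can. A call with a gripper value outside its range is refused whole. The fingers move at their own pace and stop on an object; the grip force is fixed at half the most. Time passes only in rows, so rows that do not move let the fingers close. It gives the time, the measured TCP pose, the force and the opening at its end, in the units of the state.
- ctrl.observe(): the state, without advancing time (a new reading comes with each control period).
- cams.camera(name): name is "side" or "top" or "wrist"; returns a dict with "img" (420x560x3 uint8, red, green, blue), "intrinsics" (3x3 intrinsics, pixels), "k1" (the pictures are not rectified: a ray, as slopes to the right and down, at radius r is drawn at 1 + k1 r^2 times it, then the intrinsics apply), "extrinsics" (4x4, takes a point from camera to world coordinates). Camera axes: x right, y down, z forward; pixel columns grow to the right and rows downward; lengths in m; the calibration is good to about 2 mm. A picture is of the moment at which its call begins. There is no depth.
- ctrl.finish_job(): hands the job in, once; it reports no verdict.
The state is a dict: "t": time; "qpos": joint angles; "dq": joint speeds; "joint_efforts": joint torques, N m; "position": TCP position; "eef_rot": TCP orientation; "wrist_force": force on the tool from outside, world axes, zero at the start; "moment": the same for the moment, N m; "finger_gap": finger opening in m.
Only numpy, scipy, OpenCV 4.12 (cv2) and the standard library are available. Lean on these libraries where they do the work, as an engineer would, in place of code of your own. Each camera call takes 0.05 s, during which the arm holds its last target.

## Task

Run the brass compression nut on the small manifold down clockwise with the fingers until it is finger-tight and no further, which you will feel as a clear stop. Then seat the ring wrench fully over the nut without forcing it and turn the nut clockwise a quarter turn past finger-tight, so that the nut's white pointer moves from the white mark to the red mark of the black collar, without overtightening. Lift the wrench off and lay it flat on the bench, clear of the manifold, leaving the other things alone.

Things in the scene. Friction and masses are not known exactly. Their poses are not given: they have to be found in the camera images.
- nut_center (a point): Brass compression nut, axis upright; this point is on the axis, half-way up its hexagon. z up; x along the nut's white pointer tick, turning with the nut. Hexagon 30 mm across flats, from 10 mm below this point to 10 mm above; corners at 0, 60, 120.. degrees from x, flats face 30, 90, 150... Above it a round 3.5 mm chamfer and a 10 mm thick tube stub ending 27 mm above this point.
- nut_foot (a point): On the nut's axis at the foot of its hexagon, 10.5 mm below nut_center: top face of the nut's round flange (48 mm across, 4 mm thick), on which the wrench comes to rest. Under it the black collar, 72 mm across, its top 4.5 mm below this point. The nut tightens clockwise from above and stays where it is left.
- snug (a joint): Take-up of the nut at finger-tight, rad. Nut and black collar turn together, lightly (0.04 N m), for an unknown 0.5 to 1.4 rad from the start, and this reads 0; then the collar stops hard and a snug twist of 0.13 N m takes this to its end, 0.06: the nut is finger-tight, and the resistance jumps to 0.5 N m. Collar marks: white, at the nut's pointer till then; red, a quarter turn clockwise of it.
- extra_turn (a joint): Turn of the nut relative to the collar, rad, clockwise: 0 up to finger-tight, then the turn past finger-tight; pi/2 puts the pointer at the red mark. Needs a steady 0.5 N m (about 5 N at the wrench's grip); a firm finger grip twisted on would wrongly force it too. Holds by friction.
- manifold: Fixed aluminium manifold under the nut; origin under its centre, on the bench and on the nut's axis, z up. Foot 110 x 110 x 8 mm, block 84 x 84 mm up to 42 mm with round plugs on its two y sides (50 mm from the axis). Heights above the bench: collar 50 to 55 mm, flange to 59.5, hexagon 59.5 to 80, stub's end 97 mm.
- wrench_head (a point): Centre of the ring wrench's head, half-way up; z up as it lies, x away from the handle. Steel ring 51 mm across, 14 mm high, with a six-sided through hole 32 mm across flats (1 mm play all round on the nut, 7 degrees of free turn either way), corners at 0, 60.. degrees from x: goes on with its x at a multiple of 60 degrees to the nut's x. Seated, this point is 3.5 mm below nut_center. Smooth.
- wrench_grip (a point): Middle of the part of the wrench's blue grip to hold, half-way up, 105 mm from the head's centre along the wrench's -x; x and z as for wrench_head. The grip is a bar 18 mm wide, 24 mm high, from 70 to 160 mm behind the head's centre. The wrench is flush underneath: lying on the bench this point is 12 mm up. Mass 0.15 to 0.31 kg.
- tube_rack: Orange rack of small tubes, 120 x 50 x 34 mm, bystander; origin under its centre.
- glass_beaker: Glass beaker, 55 mm across, 70 mm high, bystander; origin under its centre.
- screw_tube: Upright screw-cap tube with an orange cap, 34 mm across, 115 mm high, bystander; origin under its centre.
- wrench: The ring wrench as a whole; origin under the centre of its head, x away from the handle, z up as it lies.
Not all that is in view belongs to the job. There is more than one size of the wrench; the job needs the larger. Leave any purple look-alike of the manifold alone.

How it is judged:
By the outcome, as a careful person would: the job done as asked, in the order asked, and still so for the second after the job is handed in, with the robot touching nothing.
It also fails if it takes over 72 s, if anything falls off the work surface, if the arm or the gripper's body presses on something with over 40 N, if the wrist force passes 120 N, or if a joint passes its speed limit or range.

## Working session

There is one attempt and no reset: what is moved stays moved. The work goes in short steps, Python scripts to look and compute and a tool call to move; the robot and the scene stay as the last step left them, time stands still between calls to the robot, and variables do not carry over. Pictures are saved under pics/ and viewed, and the job is handed in when it is done.

Besides the shell and the picture viewer there is one more tool, called after "Emit:" by a JSON object that holds its "method" and its "body", one argument or row to a line. jog_arm: Moves the arm, as the interface text tells. Its arguments: {"type":"object","properties":{"motion":{"type":"array","items":{"type":"array","items":{"type":"number"}}}},"required":["motion"]}

```bash
ls; mkdir -p pics; cat > h.py <<'E'
import numpy as np, cv2
from station import ctrl, cams
from scipy.spatial.transform import Rotation as R
def grab(n,name):
    c=cams.camera(n); cv2.imwrite('pics/'+name+'.png',c['img'][:,:,::-1]); 
    np.savez('pics/'+name+'.npz',**{k:np.array(v) for k,v in c.items()}); return c
def load(name): return dict(np.load('pics/'+name+'.npz'))
def ray(c,u,v):
    K=np.array(c['intrinsics']); k1=float(c['k1'])
    dist=np.array([k1,0,0,0,0])
    p=cv2.undistortPoints(np.array([[[u,v]]],float),K,dist)[0,0]
    E=np.array(c['extrinsics']); d=E[:3,:3]@np.array([p[0],p[1],1]); return E[:3,3],d
def px2w(c,u,v,z):
    o,d=ray(c,u,v); return o+d*(z-o[2])/d[2]
def w2px(c,P):
    E=np.linalg.inv(np.array(c['extrinsics'])); q,_=cv2.projectPoints(np.atleast_2d(np.array(P,float)),cv2.Rodrigues(E[:3,:3])[0],E[:3,3],np.array(c['intrinsics']),np.array([float(c['k1']),0,0,0,0])); return q[:,0]
def crop(name,out,x0,x1,y0,y1,s):
    im=cv2.imread('pics/'+name+'.png')[y0:y1,x0:x1]; cv2.imwrite('pics/'+out+'.png',cv2.resize(im,None,fx=s,fy=s,interpolation=cv2.INTER_CUBIC))
def st():
    s=ctrl.observe()
    for k in s: print(k,np.round(s[k],4))
E
python3 - <<'E'
from h import *
for n in ['side','top','wrist']:
    c=grab(n,n+'0'); print(n,np.round(c['extrinsics'],3).tolist(),c['k1'],np.round(c['intrinsics'],1).tolist())
st()
E
```

```text
pics
side [[0.989, 0.097, -0.112, 0.725], [0.147, -0.73, 0.667, -1.095], [-0.017, -0.676, -0.737, 1.261], [0.0, 0.0, 0.0, 1.0]] 0.011187801974752956 [[517.8, 0.0, 283.8], [0.0, 517.8, 211.7], [0.0, 0.0, 1.0]]
top [[0.023, -0.988, 0.156, 0.33], [-1.0, -0.022, 0.005, -0.001], [-0.001, -0.156, -0.988, 1.433], [0.0, 0.0, 0.0, 1.0]] -0.020520433483076108 [[501.6, 0.0, 278.3], [0.0, 501.6, 209.1], [0.0, 0.0, 1.0]]
wrist [[0.445, -0.85, -0.282, 0.328], [-0.896, -0.422, -0.139, -0.479], [-0.001, 0.314, -0.949, 0.374], [0.0, 0.0, 0.0, 1.0]] -0.07755228068763635 [[375.3, 0.0, 283.6], [0.0, 375.3, 210.2], [0.0, 0.0, 1.0]]
t 0.15
qpos [-1.231   0.2765  1.5058  0.      1.3607 -0.121 ]
dq [-0.0016 -0.0018 -0.0041 -0.002  -0.0008 -0.0016]
joint_efforts [ 2.50000e-03 -4.17144e+01 -2.46031e+01  0.00000e+00  7.70000e-03
  0.00000e+00]
position [ 0.2555 -0.5147  0.2306]
eef_rot [-3.0572e+00 -7.1710e-01  2.0000e-04]
wrist_force [-0.2289  0.0822  0.3424]
moment [ 0.011   0.0111 -0.0017]
finger_gap 0.0853
```

View pics/top0.png

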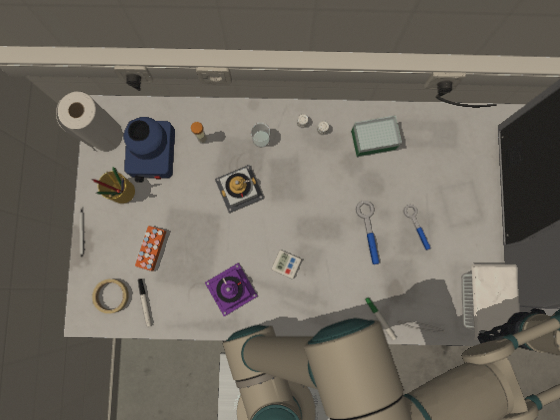

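View pics/side0.png

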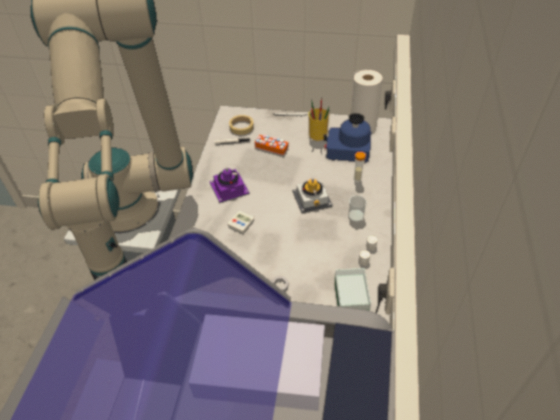

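View pics/wrist0.png

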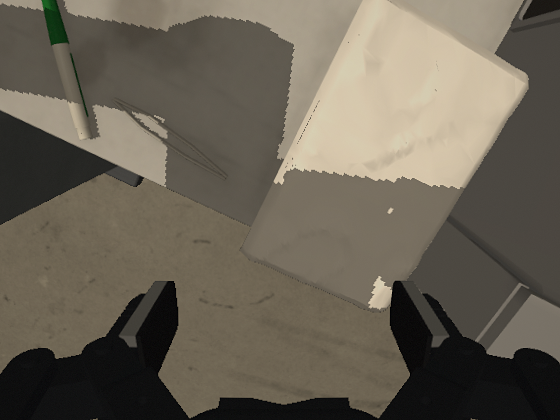

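Top view: the aluminium manifold with the brass nut is at (238,187), and its purple look-alike is at (231,289), to be left alone. There are two ring wrenches: one with its head at (366,210) and grip at (373,248), and a smaller one with its head at (410,211). The larger one fits the description. I'll enlarge both to confirm.

```bash
python3 - <<'E'
from h import *
crop('top0','c1',205,275,155,220,8)
crop('top0','c2',345,440,190,275,7)
c=load('top0')
print('nut top',px2w(c,238,184,.097), px2w(c,238,187,.07))
for (u,v) in [(366,210),(375,262),(410,211),(428,248)]: print(px2w(c,u,v,.01))
E
```

```text
nut top [0.6075683  0.11626297 0.097     ] [0.60469089 0.11833628 0.07      ]
[ 0.55769643 -0.24633937  0.01      ]
[ 0.40942115 -0.27117246  0.01      ]
[ 0.55762156 -0.37290972  0.01      ]
[ 0.45230942 -0.42228934  0.01      ]
```

View pics/c1.png

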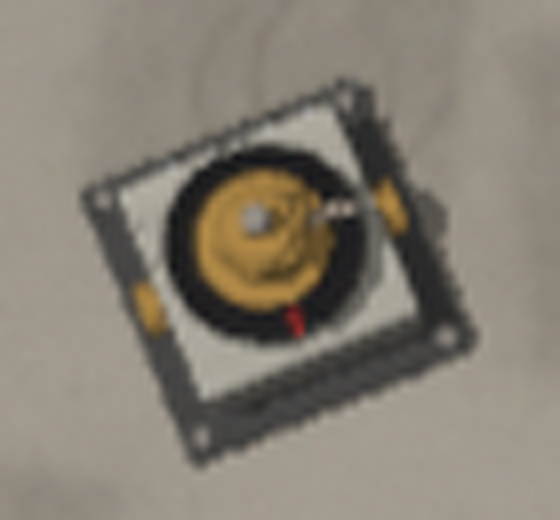

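View pics/c2.png

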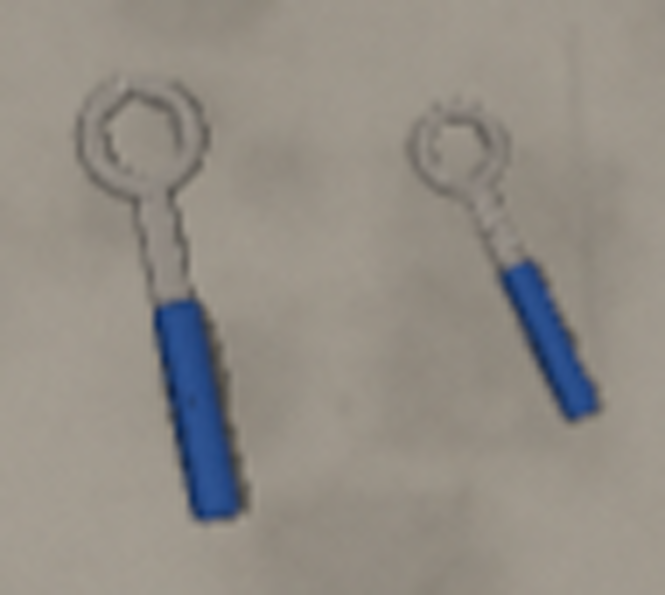

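Confirmed: the left wrench's ring is about 18 px, or 51 mm, across, so it is the larger one. Its head is near (0.558,-0.246). On the collar, the white mark and pointer are at crop (340,208) and the red mark at (295,322). Next I'll measure and plan the move above the nut.

```bash
cat >> h.py <<'E'
def pose():
    s=ctrl.observe(); return np.array(s['position']),R.from_rotvec(s['eef_rot'])
def yaw(Rm,ax=1):
    v=Rm.as_matrix()[:,ax]; return np.degrees(np.arctan2(v[1],v[0]))
def rel(target,yw=None):
    "shift in current tool axes to reach target; turn about tool z to get tool-y yaw yw (deg, mod 180)"
    p,r=pose(); d=r.inv().apply(np.array(target)-p); print('shift tool',np.round(d,4),'n',np.linalg.norm(d)/.0625)
    print('tool x yaw',yaw(r,0),'y yaw',yaw(r,1),'tilt z',np.round(r.as_matrix()[:,2],4))
    if yw is not None:
        dy=(yw-yaw(r,1)+90)%180-90; print('tool z turn (rad, +=cw from above)',np.radians(-dy), 'q6',ctrl.observe()['qpos'][5])
E
python3 - <<'E'
from h import *
c=load('top0')
C=px2w(c,205+268/8,155+245/8,.055); print('collar',C)
W=px2w(c,205+340/8,155+208/8,.057);Rd=px2w(c,205+295/8,155+322/8,.055)
for q in (W,Rd): print(q,np.degrees(np.arctan2(*(q-C)[[1,0]])))
p,r=pose(); E=np.array(load('wrist0')['extrinsics']); print('cam in tool',r.inv().apply(E[:3,3]-p), (r.inv().as_matrix()@E[:3,:3]).round(3).tolist())
rel([0.535,0.118,0.26])
rel([0.605,0.118,0.26],-33)
E
```

```text
collar [0.61166729 0.11838791 0.055     ]
[0.62503319 0.0934538  0.057     ] -61.80652213918906
[0.58446276 0.10799583 0.055     ] -159.09323111600523
cam in tool [ 8.08107004e-02 -3.76925730e-05 -1.43339620e-01] [[0.0, -0.949, -0.314], [1.0, -0.0, 0.001], [-0.001, -0.314, 0.949]]
shift tool [ 0.5316 -0.4425 -0.0286] n 11.07604050408368
tool x yaw 26.399752970095225 y yaw -63.60023195857553 tilt z [-5.0e-04  1.3e-03 -1.0e+00]
shift tool [ 0.5943 -0.4113 -0.0287] n 11.57362486164601
tool x yaw 26.399752970095225 y yaw -63.60023195857553 tilt z [-5.0e-04  1.3e-03 -1.0e+00]
tool z turn (rad, +=cw from above) -0.5340747995511361 q6 -0.12098086328568576
```

Emit:
{"method": "jog_arm", "body": {
  "motion": [
    [0.0495,-0.0343,-0.0024,0,0,0,-1],
    [0.0495,-0.0343,-0.0024,0,0,0,-1],
    [0.0495,-0.0343,-0.0024,0,0,0,-1],
    [0.0495,-0.0343,-0.0024,0,0,0,-1],
    [0.0495,-0.0343,-0.0024,0,0,0,-1],
    [0.0495,-0.0343,-0.0024,0,0,0,-1]
  ]
}}

```text
t: 0.9
position: [0.4308, -0.1969, 0.2457]
eef_rot: [3.058, 0.717, 0.0]
wrist_force: [0.1, -1.2, 0.2]
finger_gap: 0.0857
```

Emit:
{"method": "jog_arm", "body": {
  "motion": [
    [0.0495,-0.0343,-0.0024,0,0,0,-1],
    [0.0495,-0.0343,-0.0024,0,0,0,-1],
    [0.0495,-0.0343,-0.0024,0,0,0,-1],
    [0.0495,-0.0343,-0.0024,0,0,0,-1],
    [0.0495,-0.0343,-0.0024,0,0,0,-1],
    [0.0495,-0.0343,-0.0024,0,0,0,-1]
  ]
}}

```text
t: 1.65
position: [0.6053, 0.1196, 0.2599]
eef_rot: [3.058, 0.718, -0.0]
wrist_force: [-0.5, -0.3, 0.8]
finger_gap: 0.0852
```

Emit:
{"method": "jog_arm", "body": {
  "motion": [
    [0,0,0,0,0,-0.175,-1],
    [0,0,0,0,0,-0.175,-1],
    [0,0,0,0,0,-0.175,-1],
    [0,0,0,0,0,-0.175,-1],
    [0,0,0,0,0,-0.175,-1],
    [0,0,0,0,0,-0.175,-1],
    [0,0,0,0,0,-0.175,-1],
    [0,0,0,0,0,-0.175,-1]
  ]
}}

```text
t: 2.65
position: [0.6045, 0.1177, 0.2596]
eef_rot: [-1.87, -2.524, 0.001]
wrist_force: [0.5, 0.0, -0.9]
finger_gap: 0.0853
```

Emit:
{"method": "jog_arm", "body": {
  "motion": [
    [0,0,0,0,0,-0.175,-1],
    [0,0,0,0,0,0,-1],
    [0,0,0,0,0,0,-1]
  ]
}}

```text
t: 3.02
position: [0.6046, 0.1177, 0.2599]
eef_rot: [-1.653, -2.671, 0.001]
wrist_force: [0.2, 0.5, -0.1]
finger_gap: 0.0855
```

```bash
python3 - <<'E'
from h import *
c=grab('wrist','w1'); rel([.611,.118,.26],27)
crop('w1','w1c',180,380,100,250,4)
E
```

```text
shift tool [-0.0026  0.0058 -0.0001] n 0.10201251127005272
tool x yaw 116.53255964911172 y yaw 26.532559540203668 tilt z [-2.e-04 -1.e-04 -1.e+00]
tool z turn (rad, +=cw from above) -0.008158375080482245 q6 -0.38357130296767433
```

View pics/w1.png

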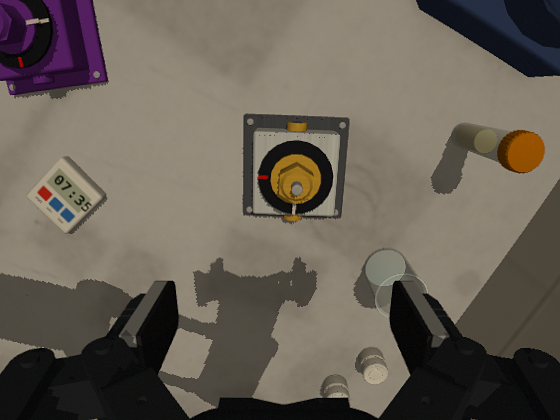

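View crop.

The wrist view shows the manifold at (296,168), with the brass nut's stub tip at (297,189), the white mark below it at (293,210), and the red mark on the left at (263,177).

```bash
python3 - <<'E'
from h import *
crop('w1','w1c',240,355,105,230,5)
c=load('w1'); print('beaker',px2w(c,386,268,.07),px2w(c,400,295,0.0))
print('stubtop',px2w(c,297,189,.097))
E
```

```text
beaker [0.73596466 0.08218444 0.07      ] [0.80666385 0.03542709 0.        ]
stubtop [0.61562184 0.12085572 0.097     ]
```

View pics/w1c.png

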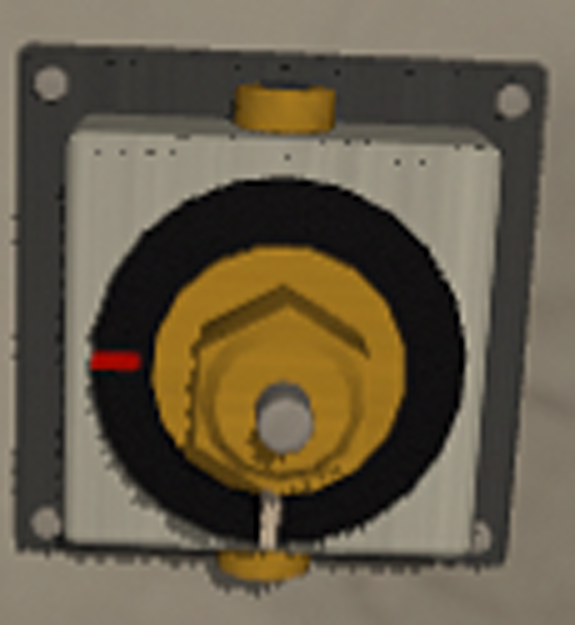

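```bash
python3 - <<'E'
from h import *
c=load('w1'); f=lambda x,y:(240+x/5,105+y/5)
for n,x,y,z in [('flange',279,368,.0595),('collar',278.5,361,.055),('stub',286,420,.097)]: print(n,px2w(c,*f(x,y),z))
C=px2w(c,*f(279,368),.0595)[:2]
for n,x,y,z in [('white',269,525,.055),('red',115,361,.055),('hexcorner',284,287,.080),('hexR',370,352,.08)]:
    q=px2w(c,*f(x,y),z)[:2]-C; print(n,np.degrees(np.arctan2(q[1],q[0])),np.linalg.norm(q))
E
```

```text
flange [0.61573067 0.12088951 0.0595    ]
collar [0.61563797 0.12115899 0.055     ]
stub [0.61577294 0.12093118 0.097     ]
white -66.12166879926342 0.03260089843385649
red -154.01222639104685 0.031057136458164294
hexcorner 116.3073977444212 0.019433354857014695
hexR 53.56750553646433 0.017242856123145665
```

```bash
python3 - <<'E'
from h import *
rel([.6157,.121,.062],25)
E
```

```text
shift tool [-0.002   0.0114  0.1979] n 3.1725469136165434
tool x yaw 116.53255964911172 y yaw 26.532559540203668 tilt z [-2.e-04 -1.e-04 -1.e+00]
tool z turn (rad, +=cw from above) 0.026748209959404346 q6 -0.38357130296767433
```

Emit:
{"method": "jog_arm", "body": {
  "motion": [
    [-0.002,0.0114,0.04,0,0,0,-1],
    [0,0,0.04,0,0,0.027,-1],
    [0,0,0.04,0,0,0,-1],
    [0,0,0.04,0,0,0,-0.6],
    [0,0,0.038,0,0,0,-0.3],
    [0,0,0,0,0,0,-0.1],
    [0,0,0,0,0,0,-0.1]
  ]
}}

```text
t: 3.95
position: [0.6163, 0.121, 0.0631]
eef_rot: [1.686, 2.65, 0.0]
wrist_force: [0.7, -0.5, 0.3]
finger_gap: 0.0473
```

```bash
python3 - <<'E'
from h import *
grab('wrist','w2'); st(); rel([.6157,.121,.062],25)
E
```

```text
t 4.0
qpos [ 8.3300e-02  4.8270e-01  1.6227e+00 -3.0000e-04  1.0346e+00 -3.5410e-01]
dq [-0.0001 -0.0085 -0.001   0.0008 -0.0059 -0.0022]
joint_efforts [-1.11000e-02 -4.85866e+01 -2.00806e+01  1.30000e-03  7.60000e-03
  4.30000e-03]
position [0.6165 0.121  0.0635]
eef_rot [1.6855e+00 2.6495e+00 1.2000e-03]
wrist_force [0.01   0.4339 0.3565]
moment [-0.0443  0.0015 -0.0345]
finger_gap 0.0473
shift tool [ 0.0003 -0.0007  0.0015] n 0.02741587317237447
tool x yaw 115.07428489948518 y yaw 25.074346049902008 tilt z [ 1.6e-03 -1.0e-04 -1.0e+00]
tool z turn (rad, +=cw from above) 0.001297583356641987 q6 -0.35414187207307124
```

View pics/w2.png

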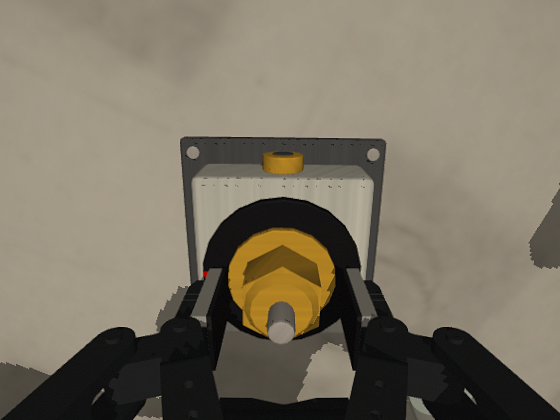

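The nut sits centred between the two fingers at (282,290), with its flats parallel to the pads. I'll close on it.

Emit:
{"method": "jog_arm", "body": {
  "motion": [
    [0,0,0,0,0,0,0.2],
    [0,0,0,0,0,0,0.3],
    [0,0,0,0,0,0,0.5],
    [0,0,0,0,0,0,0.5],
    [0,0,0,0,0,0,0.5]
  ]
}}

```text
t: 4.62
position: [0.6154, 0.1207, 0.0637]
eef_rot: [1.685, 2.651, -0.001]
wrist_force: [-2.5, -1.8, 7.9]
finger_gap: 0.0288
```

```bash
python3 - <<'E'
from h import *
st(); rel([.6157,.121,.062],25)
E
```

```text
t 4.625
qpos [ 8.3200e-02  4.8180e-01  1.6239e+00 -9.0000e-04  1.0357e+00 -3.5450e-01]
dq [-0.0011  0.0001 -0.0001 -0.0014 -0.0005  0.0011]
joint_efforts [ 5.62700e-01 -4.52535e+01 -2.00881e+01  3.92600e-01 -1.17480e+00
 -9.30000e-03]
position [0.6154 0.1207 0.0637]
eef_rot [ 1.6853e+00  2.6506e+00 -8.0000e-04]
wrist_force [-2.5218 -1.8073  7.9097]
moment [-0.2913  0.6176  0.0105]
finger_gap 0.0288
shift tool [0.0002 0.0004 0.0017] n 0.02787578238701674
tool x yaw 115.10389070987833 y yaw 25.103886395300062 tilt z [ 2.e-04 -7.e-04 -1.e+00]
tool z turn (rad, +=cw from above) 0.0018131596460145092 q6 -0.3545496326250659
```

Emit:
{"method": "jog_arm", "body": {
  "motion": [
    [0,0,0,0,0,0.05,0.5],
    [0,0,0,0,0,0.05,0.5],
    [0,0,0,0,0,0.05,0.5],
    [0,0,0,0,0,0.05,0.5],
    [0,0,0,0,0,0.05,0.5],
    [0,0,0,0,0,0.05,0.5],
    [0,0,0,0,0,0.05,0.5],
    [0,0,0,0,0,0.05,0.5]
  ]
}}

```text
t: 5.62
position: [0.6155, 0.1207, 0.0637]
eef_rot: [2.18, 2.261, -0.0]
wrist_force: [-2.9, -1.6, 7.5]
finger_gap: 0.0281
```

```bash
cat > m.py <<'E'
from h import *
s=ctrl.observe();p,r=pose()
print('t',s['t'],'q6',round(s['qpos'][5],4),'eff6',round(s['joint_efforts'][5],4),'M',np.round(s['moment'],3),'F',np.round(s['wrist_force'],1),'yaw',round(yaw(r),2),'p',np.round(p,4),'gap',round(float(s['finger_gap']),4))
E
python3 m.py
```

```text
t 5.625 q6 0.047 eff6 -0.2858 M [-0.241  0.527  0.036] F [-2.9 -1.6  7.5] yaw 2.1 p [0.6155 0.1207 0.0637] gap 0.0281
```

Emit:
{"method": "jog_arm", "body": {
  "motion": [
    [0,0,0,0,0,0.02,0.5],
    [0,0,0,0,0,0.02,0.5]
  ]
}}

```text
t: 5.88
position: [0.6155, 0.1207, 0.0637]
eef_rot: [2.224, 2.218, -0.0]
wrist_force: [-3.9, -1.6, 6.8]
finger_gap: 0.0285
```

```bash
python3 m.py
```

```text
t 5.875 q6 0.086 eff6 -0.0901 M [-0.282  0.498  0.054] F [-3.9 -1.6  6.8] yaw -0.14 p [0.6155 0.1207 0.0637] gap 0.0285
```

Emit:
{"method": "jog_arm", "body": {
  "motion": [
    [0,0,0,0,0,0.02,0.5],
    [0,0,0,0,0,0.02,0.5]
  ]
}}

```text
t: 6.12
position: [0.6155, 0.1207, 0.0637]
eef_rot: [2.267, 2.173, -0.0]
wrist_force: [-2.7, -0.9, 6.8]
finger_gap: 0.0287
```

```bash
python3 m.py
```

```text
t 6.125 q6 0.126 eff6 -0.0906 M [-0.253  0.552  0.014] F [-2.7 -0.9  6.8] yaw -2.43 p [0.6155 0.1207 0.0637] gap 0.0287
```

Emit:
{"method": "jog_arm", "body": {
  "motion": [
    [0,0,0,0,0,0.02,0.5],
    [0,0,0,0,0,0.02,0.5]
  ]
}}

```text
t: 6.38
position: [0.6155, 0.1207, 0.0637]
eef_rot: [2.31, 2.128, -0.0]
wrist_force: [-3.5, -1.0, 7.5]
finger_gap: 0.0289
```

```bash
python3 m.py
```

```text
t 6.375 q6 0.166 eff6 -0.0906 M [-0.199  0.536  0.05 ] F [-3.5 -1.   7.5] yaw -4.72 p [0.6155 0.1207 0.0637] gap 0.0289
```

Emit:
{"method": "jog_arm", "body": {
  "motion": [
    [0,0,0,0,0,0.02,0.5],
    [0,0,0,0,0,0.02,0.5]
  ]
}}

```text
t: 6.62
position: [0.6155, 0.1207, 0.0637]
eef_rot: [2.352, 2.081, -0.0]
wrist_force: [-2.3, -1.8, 6.1]
finger_gap: 0.0287
```

```bash
python3 m.py
```

```text
t 6.625 q6 0.206 eff6 -0.0906 M [-0.25   0.54   0.088] F [-2.3 -1.8  6.1] yaw -7.01 p [0.6155 0.1207 0.0637] gap 0.0287
```

Emit:
{"method": "jog_arm", "body": {
  "motion": [
    [0,0,0,0,0,0.02,0.5],
    [0,0,0,0,0,0.02,0.5]
  ]
}}

```text
t: 6.88
position: [0.6155, 0.1207, 0.0637]
eef_rot: [2.394, 2.033, -0.0]
wrist_force: [-2.8, -0.5, 6.1]
finger_gap: 0.0282
```

```bash
python3 m.py
```

```text
t 6.875 q6 0.246 eff6 -0.0905 M [-0.305  0.538  0.052] F [-2.8 -0.5  6.1] yaw -9.3 p [0.6155 0.1207 0.0637] gap 0.0282
```

Emit:
{"method": "jog_arm", "body": {
  "motion": [
    [0,0,0,0,0,0.02,0.5],
    [0,0,0,0,0,0.02,0.5]
  ]
}}

```text
t: 7.12
position: [0.6155, 0.1207, 0.0637]
eef_rot: [2.434, 1.985, -0.0]
wrist_force: [-3.2, -1.4, 6.2]
finger_gap: 0.0287
```

```bash
python3 m.py
```

```text
t 7.125 q6 0.286 eff6 -0.0905 M [-0.236  0.592  0.084] F [-3.2 -1.4  6.2] yaw -11.59 p [0.6155 0.1207 0.0637] gap 0.0287
```

Emit:
{"method": "jog_arm", "body": {
  "motion": [
    [0,0,0,0,0,0.02,0.5],
    [0,0,0,0,0,0.02,0.5]
  ]
}}

```text
t: 7.38
position: [0.6155, 0.1207, 0.0637]
eef_rot: [2.473, 1.936, -0.0]
wrist_force: [-2.8, -2.4, 6.4]
finger_gap: 0.0285
```

```bash
python3 m.py
```

```text
t 7.375 q6 0.326 eff6 -0.0905 M [-0.249  0.496  0.017] F [-2.8 -2.4  6.4] yaw -13.89 p [0.6155 0.1207 0.0637] gap 0.0285
```

Emit:
{"method": "jog_arm", "body": {
  "motion": [
    [0,0,0,0,0,0.02,0.5],
    [0,0,0,0,0,0.02,0.5]
  ]
}}

```text
t: 7.62
position: [0.6155, 0.1207, 0.0637]
eef_rot: [2.511, 1.886, -0.0]
wrist_force: [-2.9, -1.7, 7.0]
finger_gap: 0.0286
```

```bash
python3 m.py
```

```text
t 7.625 q6 0.366 eff6 -0.0905 M [-0.275  0.484  0.037] F [-2.9 -1.7  7. ] yaw -16.18 p [0.6155 0.1207 0.0637] gap 0.0286
```

Emit:
{"method": "jog_arm", "body": {
  "motion": [
    [0,0,0,0,0,0.02,0.5],
    [0,0,0,0,0,0.02,0.5]
  ]
}}

```text
t: 7.88
position: [0.6155, 0.1207, 0.0637]
eef_rot: [2.548, 1.836, -0.0]
wrist_force: [-2.9, -1.1, 6.4]
finger_gap: 0.0284
```

```bash
python3 m.py
```

```text
t 7.875 q6 0.406 eff6 -0.0905 M [-0.224  0.44   0.013] F [-2.9 -1.1  6.4] yaw -18.47 p [0.6155 0.1207 0.0637] gap 0.0284
```

Emit:
{"method": "jog_arm", "body": {
  "motion": [
    [0,0,0,0,0,0.02,0.5],
    [0,0,0,0,0,0.02,0.5]
  ]
}}

```text
t: 8.12
position: [0.6155, 0.1207, 0.0637]
eef_rot: [2.585, 1.784, -0.0]
wrist_force: [-2.4, -1.3, 7.6]
finger_gap: 0.0285
```

```bash
python3 m.py
```

```text
t 8.125 q6 0.446 eff6 -0.0905 M [-0.278  0.526  0.003] F [-2.4 -1.3  7.6] yaw -20.76 p [0.6155 0.1207 0.0637] gap 0.0285
```

Emit:
{"method": "jog_arm", "body": {
  "motion": [
    [0,0,0,0,0,0.02,0.5],
    [0,0,0,0,0,0.02,0.5]
  ]
}}

```text
t: 8.38
position: [0.6156, 0.1207, 0.0637]
eef_rot: [2.62, 1.732, -0.0]
wrist_force: [-2.5, -1.0, 6.4]
finger_gap: 0.0287
```

```bash
python3 m.py
```

```text
t 8.375 q6 0.486 eff6 -0.0905 M [-0.26   0.542  0.056] F [-2.5 -1.   6.4] yaw -23.05 p [0.6156 0.1207 0.0637] gap 0.0287
```

Emit:
{"method": "jog_arm", "body": {
  "motion": [
    [0,0,0,0,0,0.02,0.5],
    [0,0,0,0,0,0.02,0.5]
  ]
}}

```text
t: 8.62
position: [0.6155, 0.1207, 0.0637]
eef_rot: [2.654, 1.679, -0.0]
wrist_force: [-2.1, -1.3, 7.2]
finger_gap: 0.0283
```

```bash
python3 m.py
```

```text
t 8.625 q6 0.526 eff6 -0.0904 M [-0.209  0.513 -0.001] F [-2.1 -1.3  7.2] yaw -25.35 p [0.6155 0.1207 0.0637] gap 0.0283
```

Emit:
{"method": "jog_arm", "body": {
  "motion": [
    [0,0,0,0,0,0.02,0.5],
    [0,0,0,0,0,0.02,0.5]
  ]
}}

```text
t: 8.88
position: [0.6156, 0.1207, 0.0637]
eef_rot: [2.687, 1.626, 0.0]
wrist_force: [-2.1, -1.7, 7.1]
finger_gap: 0.0288
```

```bash
python3 m.py
```

```text
t 8.875 q6 0.566 eff6 -0.0904 M [-0.225  0.542  0.092] F [-2.1 -1.7  7.1] yaw -27.64 p [0.6156 0.1207 0.0637] gap 0.0288
```

Emit:
{"method": "jog_arm", "body": {
  "motion": [
    [0,0,0,0,0,0.02,0.5],
    [0,0,0,0,0,0.02,0.5]
  ]
}}

```text
t: 9.12
position: [0.6156, 0.1207, 0.0637]
eef_rot: [2.719, 1.572, 0.0]
wrist_force: [-2.5, -2.2, 7.1]
finger_gap: 0.0284
```

```bash
python3 m.py
```

```text
t 9.125 q6 0.606 eff6 -0.0904 M [-0.277  0.503  0.039] F [-2.5 -2.2  7.1] yaw -29.93 p [0.6156 0.1207 0.0637] gap 0.0284
```

Emit:
{"method": "jog_arm", "body": {
  "motion": [
    [0,0,0,0,0,0.02,0.5],
    [0,0,0,0,0,0.02,0.5]
  ]
}}

```text
t: 9.38
position: [0.6156, 0.1207, 0.0637]
eef_rot: [2.75, 1.517, 0.0]
wrist_force: [-2.9, -1.4, 7.2]
finger_gap: 0.0289
```

```bash
python3 m.py
```

```text
t 9.375 q6 0.646 eff6 -0.0903 M [-0.226  0.499  0.07 ] F [-2.9 -1.4  7.2] yaw -32.22 p [0.6156 0.1207 0.0637] gap 0.0289
```

Emit:
{"method": "jog_arm", "body": {
  "motion": [
    [0,0,0,0,0,0.02,0.5],
    [0,0,0,0,0,0.02,0.5]
  ]
}}

```text
t: 9.62
position: [0.6155, 0.1207, 0.0637]
eef_rot: [2.779, 1.462, 0.0]
wrist_force: [-2.6, -0.9, 7.2]
finger_gap: 0.0287
```

```bash
python3 m.py
```

```text
t 9.625 q6 0.6858 eff6 0.0052 M [-0.229  0.474  0.113] F [-2.6 -0.9  7.2] yaw -34.5 p [0.6155 0.1207 0.0637] gap 0.0287
```

The resistance has stepped up (effort by +0.095 N m, moment to 0.11), so this is the snug zone. I'll take smaller steps.

Emit:
{"method": "jog_arm", "body": {
  "motion": [
    [0,0,0,0,0,0.01,0.5],
    [0,0,0,0,0,0.01,0.5]
  ]
}}

```text
t: 9.88
position: [0.6156, 0.1207, 0.0637]
eef_rot: [2.794, 1.435, 0.0]
wrist_force: [-2.4, -2.2, 6.7]
finger_gap: 0.0286
```

```bash
python3 m.py
```

```text
t 9.875 q6 0.7054 eff6 0.0657 M [-0.204  0.473  0.107] F [-2.4 -2.2  6.7] yaw -35.62 p [0.6156 0.1207 0.0637] gap 0.0286
```

Emit:
{"method": "jog_arm", "body": {
  "motion": [
    [0,0,0,0,0,0.01,0.5]
  ]
}}

```text
t: 10.0
position: [0.6156, 0.1207, 0.0637]
eef_rot: [2.801, 1.421, 0.0]
wrist_force: [-2.1, -0.5, 7.0]
finger_gap: 0.0287
```

```bash
python3 m.py
```

```text
t 10.0 q6 0.7155 eff6 0.0655 M [-0.26   0.519  0.109] F [-2.1 -0.5  7. ] yaw -36.2 p [0.6156 0.1207 0.0637] gap 0.0287
```

Emit:
{"method": "jog_arm", "body": {
  "motion": [
    [0,0,0,0,0,0.01,0.5]
  ]
}}

```text
t: 10.12
position: [0.6156, 0.1207, 0.0637]
eef_rot: [2.808, 1.407, 0.0]
wrist_force: [-2.7, -1.6, 6.9]
finger_gap: 0.0288
```

```bash
python3 m.py
```

```text
t 10.125 q6 0.7255 eff6 0.0655 M [-0.297  0.506  0.154] F [-2.7 -1.6  6.9] yaw -36.77 p [0.6156 0.1207 0.0637] gap 0.0288
```

Emit:
{"method": "jog_arm", "body": {
  "motion": [
    [0,0,0,0,0,0.01,0.5]
  ]
}}

```text
t: 10.25
position: [0.6156, 0.1206, 0.0637]
eef_rot: [2.815, 1.393, 0.0]
wrist_force: [-3.4, -0.7, 7.8]
finger_gap: 0.0283
```

```bash
python3 m.py
```

```text
t 10.25 q6 0.7353 eff6 0.1817 M [-0.236  0.507  0.238] F [-3.4 -0.7  7.8] yaw -37.33 p [0.6156 0.1206 0.0637] gap 0.0283
```

A clear stop: the moment jumped from 0.13 to 0.24 N m, well under 0.5. The nut is finger-tight, so I'll release it and rise.

Emit:
{"method": "jog_arm", "body": {
  "motion": [
    [0,0,0,0,0,0,0],
    [0,0,0,0,0,0,-0.6],
    [0,0,0,0,0,0,-1],
    [0,0,-0.03,0,0,0,-1],
    [0,0,-0.06,0,0,0,-1],
    [0,0,-0.06,0,0,0,-1],
    [0,0,-0.05,0,0,0,-1],
    [0,0,0,0,0,0,-1]
  ]
}}

```text
t: 11.25
position: [0.6184, 0.1214, 0.2674]
eef_rot: [2.812, 1.391, 0.015]
wrist_force: [0.1, 0.0, -1.0]
finger_gap: 0.0854
```

```bash
python3 - <<'E'
from h import *
c=grab('wrist','w3'); print(w2px(c,[[.6157,.121,.055]])); u,v=w2px(c,[[.6157,.121,.055]])[0].astype(int)
crop('w3','w3c',u-60,u+60,v-60,v+60,5)
print(u,v)
E
python3 m.py
```

```text
[[279.63966215 177.19258743]]
279 177
t 11.3 q6 0.7354 eff6 -0.0 M [-0.009 -0.024  0.033] F [ 0.2 -0.9 -1.2] yaw -37.35 p [0.6168 0.1212 0.2643] gap 0.0854
```

View pics/w3c.png

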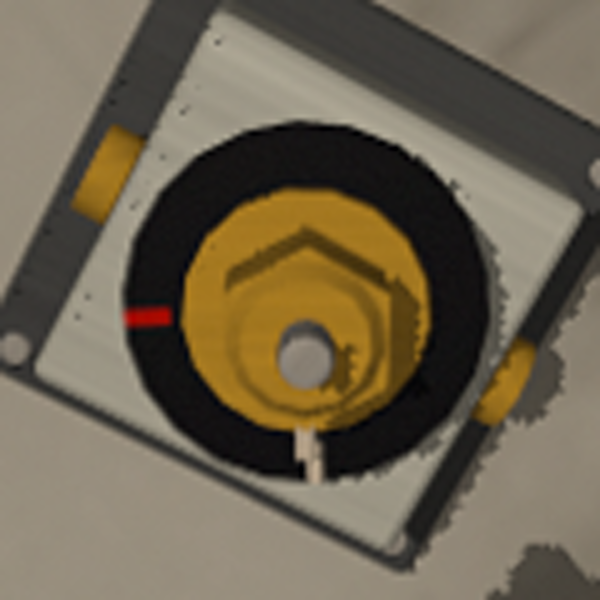

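The pointer is a few degrees past the white mark at crop (310,460), as the snug take-up should leave it, and red is a quarter turn on at (148,317). Next I'll go to the large wrench.

```bash
python3 - <<'E'
from h import *
c=load('top0'); f=lambda x,y:(345+x/7,190+y/7)
h=px2w(c,*f(142,137),.012); e=px2w(c,*f(215,517),.02); a=px2w(c,*f(178,303),.02)
print(h,e,a,np.degrees(np.arctan2(*(h-e)[[1,0]])),np.linalg.norm((h-e)[:2]))
d=(h-e)/np.linalg.norm((h-e)); g=h-d*.105; print('grip',g)
rel([g[0],g[1],.26],99.6)
E
```

```text
[ 0.55857584 -0.24394964  0.012     ] [ 0.40371591 -0.27124684  0.02      ] [ 0.48961792 -0.25686971  0.02      ] 9.996846772920744 0.15724736495179936
grip [ 0.45530359 -0.26215347  0.017335  ]
shift tool [-0.4028  0.1042  0.0034] n 6.656523079280941
tool x yaw 52.647665765675356 y yaw -37.35300538747462 tilt z [ 4.8e-03  4.0e-04 -1.0e+00]
tool z turn (rad, +=cw from above) 0.7513117890768288 q6 0.7353660154408225
```

Emit:
{"method": "jog_arm", "body": {
  "motion": [
    [-0.0504,0.013,0,0,0,0,-1],
    [-0.0504,0.013,0,0,0,0,-1],
    [-0.0504,0.013,0,0,0,0,-1],
    [-0.0504,0.013,0,0,0,0,-1],
    [-0.0504,0.013,0,0,0,0,-1],
    [-0.0504,0.013,0,0,0,0,-1],
    [-0.0504,0.013,0,0,0,0,-1],
    [-0.0504,0.013,0,0,0,0,-1]
  ]
}}

```text
t: 12.3
position: [0.4522, -0.2633, 0.2601]
eef_rot: [-2.813, -1.392, 0.002]
wrist_force: [1.0, 0.3, -0.1]
finger_gap: 0.0855
```

Emit:
{"method": "jog_arm", "body": {
  "motion": [
    [0,0,0,0,0,-0.18,-1],
    [0,0,0,0,0,-0.18,-1],
    [0,0,0,0,0,-0.18,-1],
    [0,0,0,0,0,-0.18,-1],
    [0,0,0,0,0,-0.18,-1],
    [0,0,0,0,0,-0.18,-1],
    [0,0,0,0,0,-0.18,-1],
    [0,0,0,0,0,-0.18,-1]
  ]
}}

```text
t: 13.3
position: [0.4529, -0.2619, 0.2599]
eef_rot: [-1.188, -2.904, -0.002]
wrist_force: [-0.2, 0.2, -0.3]
finger_gap: 0.0851
```

Emit:
{"method": "jog_arm", "body": {
  "motion": [
    [0,0,0,0,0,-0.18,-1],
    [0,0,0,0,0,-0.18,-1],
    [0,0,0,0,0,-0.18,-1],
    [0,0,0,0,0,-0.18,-1],
    [0,0,0,0,0,-0.18,-1],
    [0,0,0,0,0,-0.05,-1],
    [0,0,0,0,0,0,-1],
    [0,0,0,0,0,0,-1]
  ]
}}

```text
t: 14.3
position: [0.4534, -0.2622, 0.2611]
eef_rot: [0.261, -3.129, -0.002]
wrist_force: [-0.5, 0.7, -0.7]
finger_gap: 0.0856
```

```bash
python3 - <<'E'
from h import *
c=grab('wrist','w4'); rel([.455,-.262,.26],100)
E
python3 m.py
```

```text
shift tool [-0.0015  0.0001  0.0013] n 0.032286027773251805
tool x yaw -170.4540898161722 y yaw 99.54585313568585 tilt z [-1.2e-03  8.0e-04 -1.0e+00]
tool z turn (rad, +=cw from above) -0.00792635806988993 q6 -2.3945732626964253
t 14.35 q6 -2.3946 eff6 0.004 M [ 0.008 -0.011 -0.031] F [-0.1  0.2 -0.6] yaw 99.55 p [ 0.4535 -0.2623  0.2613] gap 0.0857
```

View pics/w4.png

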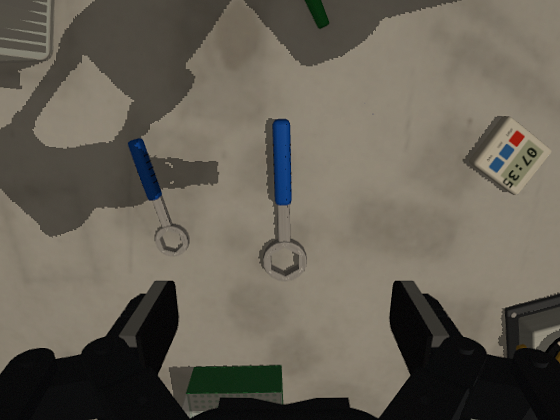

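The larger wrench has its ring at (285,261) and its blue grip runs from (282,120) to (283,205). The smaller wrench is at left, with its head at (171,239). I'll crop in for precise measuring.

```bash
python3 - <<'E'
from h import *
crop('w4','w4c',235,335,105,290,4)
c=load('w4'); im=c['img'].astype(int)
b=(im[...,2]-im[...,0]>50); b[:, :235]=0; b[:,335:]=0
for v in range(122,206,8):
    u=np.where(b[v])[0]; print(v,u.min(),u.max(),u.mean())
E
```

```text
122 274 288 281.0
130 273 289 281.0
138 274 289 281.5
146 274 289 281.5
154 274 289 281.5
162 274 290 282.0
170 275 290 282.5
178 275 290 282.5
186 275 290 282.5
194 275 290 282.5
202 276 290 283.0
```

View pics/w4c.png

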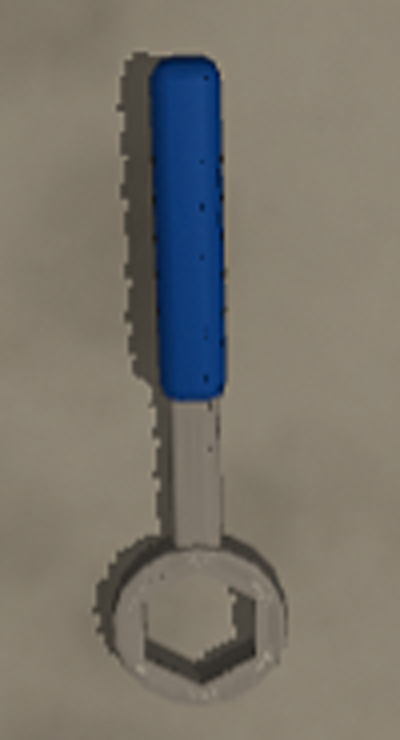

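```bash
python3 - <<'E'
from h import *
c=load('w4')
h=px2w(c,235+201/4,105+626/4,.013)
a=px2w(c,281.3,122,.024); b=px2w(c,283.2,202,.024)
print(h,a,b)
end=px2w(c,235+187/4,105+58/4,.02); st_=px2w(c,235+193/4,105+400/4,.02)
print('grip ends',end,st_,np.linalg.norm(end-st_))
def ang(p,q): return np.degrees(np.arctan2(q[1]-p[1],q[0]-p[0]))
print('ang',ang(a,b),ang(end,h),ang(a,h), 'dist end-head',np.linalg.norm((end-h)[:2]))
A=np.radians(ang(end,h)); d=np.array([np.cos(A),np.sin(A)])
g=h[:2]-.105*d; print('grip',g)
rel([*g,.003],ang(end,h)+90)
E
```

```text
[ 0.5623783  -0.24202415  0.013     ] [ 0.40703512 -0.27238017  0.024     ] [ 0.4888149  -0.25674707  0.024     ]
grip ends [ 0.40486519 -0.27230556  0.02      ] [ 0.49333132 -0.2559379   0.02      ] 0.08996752358194657
ang 10.822149229326326 10.882169774677706 11.056983783575097 dist end-head 0.160397454849429
grip [ 0.45926646 -0.26184708]
shift tool [-0.006  -0.0007  0.2583] n 4.1345746793222995
tool x yaw -170.4540898161722 y yaw 99.54585313568585 tilt z [-1.2e-03  8.0e-04 -1.0e+00]
tool z turn (rad, +=cw from above) -0.023323125199592402 q6 -2.3945732626964253
```

Emit:
{"method": "jog_arm", "body": {
  "motion": [
    [-0.006,-0.0007,0.05,0,0,-0.023,-1],
    [0,0,0.06,0,0,0,-1],
    [0,0,0.06,0,0,0,-1],
    [0,0,0.05,0,0,0,-0.5],
    [0,0,0.03,0,0,0,0],
    [0,0,0.007,0,0,0,0.2],
    [0,0,0,0,0,0,0.2]
  ]
}}

```text
t: 15.22
position: [0.4602, -0.2625, 0.0054]
eef_rot: [-0.298, 3.127, -0.001]
wrist_force: [-0.2, -0.4, 0.4]
finger_gap: 0.0339
```

```bash
python3 - <<'E'
from h import *
rel([.4593,-.2618,.003],100.9)
E
python3 m.py
```

```text
shift tool [0.0008 0.0009 0.0024] n 0.0424601443135339
tool x yaw -169.11237419581894 y yaw 100.88761994735036 tilt z [ 3.e-04 -3.e-04 -1.e+00]
tool z turn (rad, +=cw from above) -0.00021607268030658292 q6 -2.4104678063622367
t 15.225 q6 -2.4105 eff6 0.0015 M [ 0.037 -0.018  0.036] F [-0.2 -0.4  0.4] yaw 100.89 p [ 0.4602 -0.2625  0.0054] gap 0.0339
```

Emit:
{"method": "jog_arm", "body": {
  "motion": [
    [0.0006,0.0008,0.001,0,0,0,0.5],
    [0,0,0,0,0,0,0.9],
    [0,0,0,0,0,0,0.9],
    [0,0,0,0,0,0,0.9],
    [0,0,0,0,0,0,0.9]
  ]
}}

```text
t: 15.85
position: [0.46, -0.2623, 0.0057]
eef_rot: [-0.298, 3.125, -0.003]
wrist_force: [-0.9, -0.6, 6.0]
finger_gap: 0.0163
```

```bash
python3 m.py
```

```text
t 15.85 q6 -2.4105 eff6 0.0044 M [0.084 0.138 0.022] F [-0.9 -0.6  6. ] yaw 100.9 p [ 0.46   -0.2623  0.0057] gap 0.0163
```

Emit:
{"method": "jog_arm", "body": {
  "motion": [
    [0,0,-0.02,0,0,0,0.9],
    [0,0,-0.05,0,0,0,0.9],
    [0,0,-0.06,0,0,0,0.9],
    [0,0,-0.05,0,0,0,0.9],
    [0,0,0,0,0,0,0.9],
    [0,0,0,0,0,0,0.9]
  ]
}}

```text
t: 16.6
position: [0.458, -0.2608, 0.1832]
eef_rot: [0.298, -3.126, -0.002]
wrist_force: [0.2, 0.6, -4.3]
finger_gap: 0.0167
```

```bash
python3 - <<'E'
from h import *
c=grab('wrist','w5'); 
crop('w5','w5c',180,380,150,370,3)
c=grab('top','t5'); print(w2px(c,[[.56,-.242,.2]]))
crop('t5','t5c',320,430,150,290,5)
E
python3 m.py
```

```text
[[377.29297645 197.34637193]]
t 16.7 q6 -2.4105 eff6 0.0002 M [-0.048  0.027 -0.001] F [-0.3 -1.  -2.9] yaw 100.9 p [ 0.4577 -0.2605  0.182 ] gap 0.0164
```

View pics/w5.png

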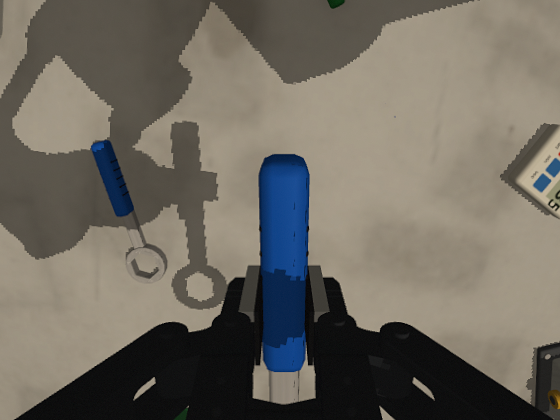

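View pics/w5c.png

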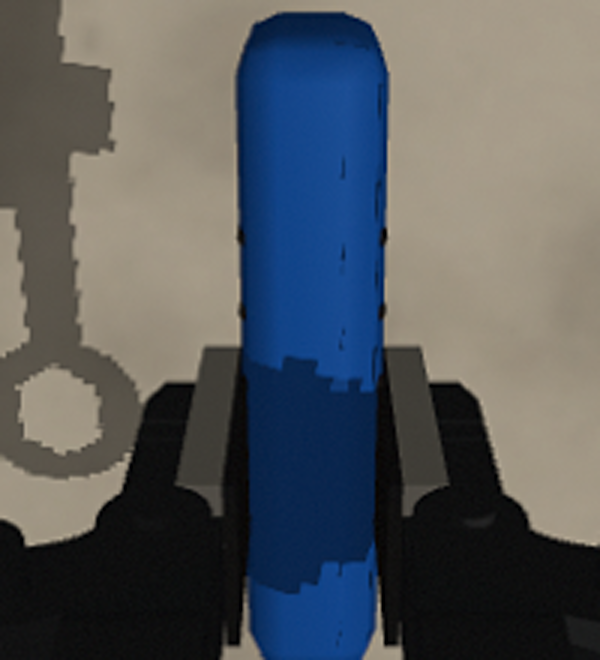

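```bash
python3 - <<'E'
from h import *
rel([.5524,.0380,.182],142.65)
c=load('t5')
for z in (.17,.18,.19): print(w2px(c,[[.458+.1044*np.cos(.1902),-.2606+.1044*np.sin(.1902),z]]))
E
```

```text
shift tool [-0.1494  0.2752  0.0005] n 5.01068747202759
tool x yaw -169.10198126475237 y yaw 100.8974296688906 tilt z [-0.0037  0.0027 -1.    ]
tool z turn (rad, +=cw from above) -0.7287198234483583 q6 -2.410517055881813
[[374.57681906 199.23487358]]
[[375.3184344  198.54498876]]
[[376.07161765 197.8443292 ]]
```

View pics/t5c.png

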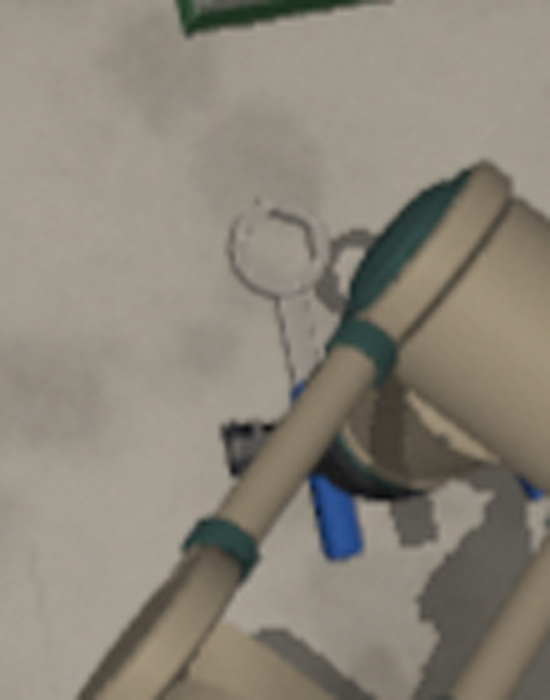

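The top view shows the ring at crop (279,248), full px (375.8,199.6), within about 1 px of the prediction, so the wrench is held level. I'll carry it over the nut.

Emit:
{"method": "jog_arm", "body": {
  "motion": [
    [-0.0249,0.0459,0,0,0,0,0.9],
    [-0.0249,0.0459,0,0,0,0,0.9],
    [-0.0249,0.0459,0,0,0,0,0.9],
    [-0.0249,0.0459,0,0,0,0,0.9],
    [-0.0249,0.0459,0,0,0,0,0.9],
    [-0.0249,0.0459,0,0,0,0,0.9]
  ]
}}

```text
t: 17.45
position: [0.553, 0.0388, 0.1819]
eef_rot: [0.298, -3.123, -0.001]
wrist_force: [0.3, 0.2, -3.2]
finger_gap: 0.0166
```

Emit:
{"method": "jog_arm", "body": {
  "motion": [
    [0,0,0,0,0,-0.1458,0.9],
    [0,0,0,0,0,-0.1458,0.9],
    [0,0,0,0,0,-0.1458,0.9],
    [0,0,0,0,0,-0.1458,0.9],
    [0,0,0,0,0,-0.1458,0.9],
    [0,0,0.03,0,0,0,0.9],
    [0,0,0.02,0,0,0,0.9],
    [0,0,0,0,0,0,0.9]
  ]
}}

```text
t: 18.45
position: [0.5511, 0.0372, 0.1307]
eef_rot: [1.39, -2.809, -0.006]
wrist_force: [0.2, -0.5, -2.9]
finger_gap: 0.0162
```

```bash
python3 - <<'E'
from h import *
c=grab('top','t6'); d=grab('side','s6')
p,r=pose(); 
print(w2px(c,[.6157,.121,.097]),w2px(c,[.6157,.121,p[2]+.006]))
print(w2px(d,[.6157,.121,.097]),w2px(d,[.6157,.121,p[2]+.006]))
crop('t6','t6c',190,290,140,240,6); crop('s6','s6c',255,355,140,240,6)
rel([.5524,.0380,.132],142.65)
E
python3 m.py
```

```text
[[236.3661758  181.03479079]] [[235.02281905 177.64793185]]
[[311.8865466  177.47960073]] [[312.18895909 167.8415944 ]]
shift tool [-0.0001  0.0014  0.0013] n 0.03101497564989381
tool x yaw -127.3358251104182 y yaw 142.66408900882 tilt z [-0.0018  0.     -1.    ]
tool z turn (rad, +=cw from above) 0.00024589959225166204 q6 -2.548337794069675
t 18.55 q6 -2.5483 eff6 -0.0013 M [-0.105  0.054  0.007] F [-1.   0.5 -3.8] yaw 142.66 p [0.5535 0.0371 0.1333] gap 0.0166
```

View pics/t6c.png

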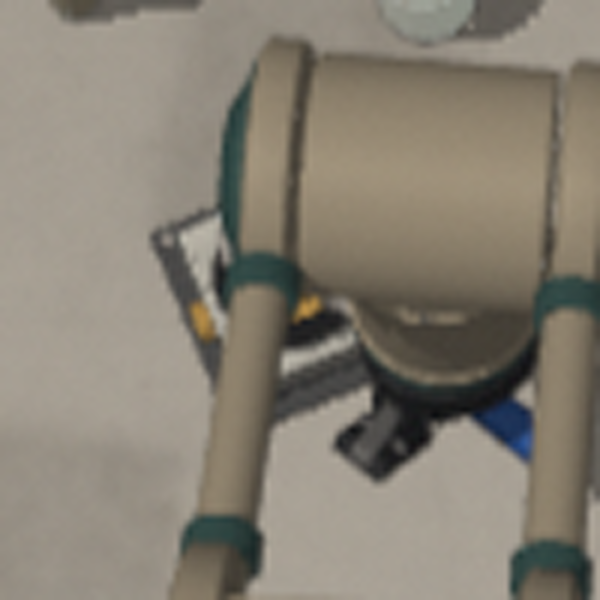

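View pics/s6c.png

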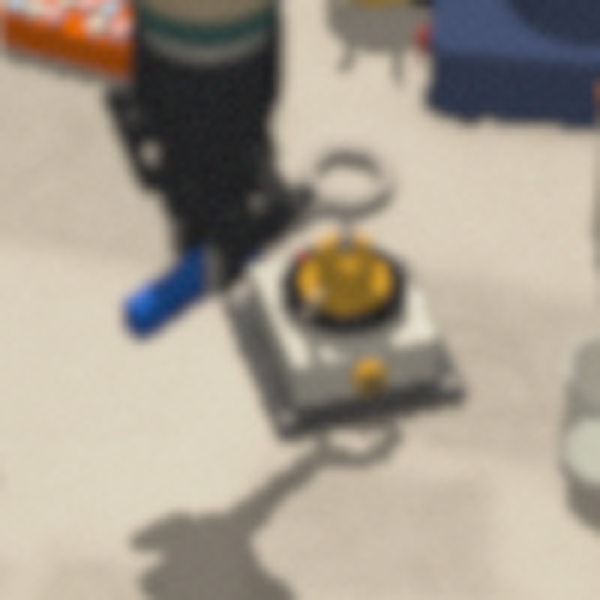

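The side view shows the ring at crop (349,183), right above the stub at (345,232), as predicted. I'll lower it around the stub, stopping just above the chamfer.

Emit:
{"method": "jog_arm", "body": {
  "motion": [
    [0,0,0.01,0,0,0,0.9],
    [0,0,0.014,0,0,0,0.9],
    [0,0,0.013,0,0,0,0.9],
    [0,0,0,0,0,0,0.9],
    [0,0,0,0,0,0,0.9],
    [0,0,0,0,0,0,0.9]
  ]
}}

```text
t: 19.3
position: [0.5542, 0.0371, 0.0976]
eef_rot: [-1.393, 2.815, -0.001]
wrist_force: [0.7, -0.5, -2.6]
finger_gap: 0.0169
```

```bash
python3 - <<'E'
from h import *
d=grab('side','s7')
p,r=pose(); 
h=np.array([.6157,.121,p[2]+.0013])
print(w2px(d,h), w2px(d,[.6157,.121,.097]))
crop('s7','s7c',285,345,150,210,10)
rel([.5524,.0380,.095],142.65)
print('head',p+r.apply([-.1044,0,-.0013]))
E
python3 m.py
```

```text
[[311.89972968 177.05931144]] [[311.8865466  177.47960073]]
shift tool [0.0004 0.002  0.0026] n 0.05211033900755818
tool x yaw -127.33216419367646 y yaw 142.6678033916261 tilt z [ 1.1e-03 -1.0e-04 -1.0e+00]
tool z turn (rad, +=cw from above) 0.0003107278018974827 q6 -2.5483542019388876
head [0.61748283 0.12011289 0.09893975]
t 19.35 q6 -2.5484 eff6 0.0001 M [-0.11   0.092  0.039] F [ 0.5  0.7 -2.4] yaw 142.67 p [0.5542 0.0371 0.0976] gap 0.0167
```

View pics/s7c.png

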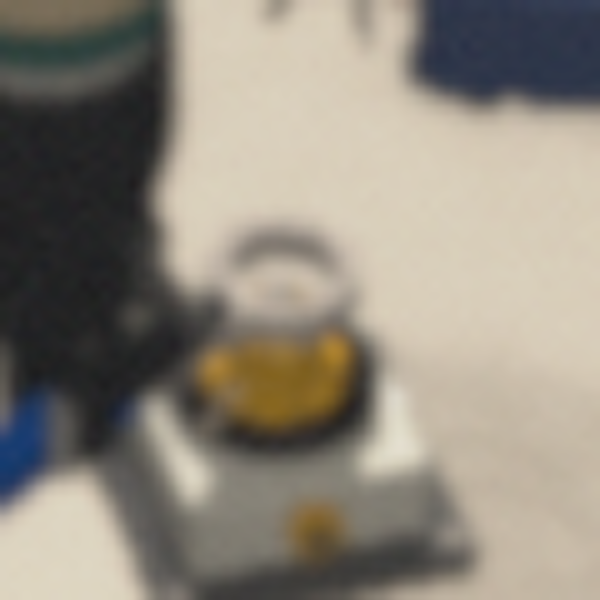

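Emit:
{"method": "jog_arm", "body": {
  "motion": [
    [0.0004,0.002,0,0,0,0,0.9],
    [0,0,0.004,0,0,0,0.9],
    [0,0,0.003,0,0,0,0.9],
    [0,0,0,0,0,0,0.9],
    [0,0,0,0,0,0,0.9]
  ]
}}

```text
t: 19.98
position: [0.552, 0.038, 0.09]
eef_rot: [1.394, -2.816, 0.0]
wrist_force: [-0.6, 0.3, -1.9]
finger_gap: 0.0167
```

```bash
cat > n.py <<'E'
from h import *
p,r=pose(); print('head',np.round(p+r.apply([-.1044,0,-.0013]),4)); rel([.5524,.0380,.0652],142.65)
E
python3 n.py; python3 m.py
```

```text
head [0.6153 0.121  0.0913]
shift tool [-0.0003 -0.0003  0.0248] n 0.3974086777249532
tool x yaw -127.33480687184402 y yaw 142.6651933053914 tilt z [ 0.e+00 -1.e-04 -1.e+00]
tool z turn (rad, +=cw from above) 0.0002651732033407994 q6 -2.5469332264454008
t 19.975 q6 -2.5469 eff6 -0.0002 M [-0.057  0.046 -0.02 ] F [-0.6  0.3 -1.9] yaw 142.67 p [0.552 0.038 0.09 ] gap 0.0167
```

Emit:
{"method": "jog_arm", "body": {
  "motion": [
    [0,0,0.003,0,0,0,0.9],
    [0,0,0.003,0,0,0,0.9],
    [0,0,0,0,0,0,0.9]
  ]
}}

```text
t: 20.35
position: [0.5516, 0.038, 0.0837]
eef_rot: [1.393, -2.815, -0.0]
wrist_force: [0.4, 0.5, -3.0]
finger_gap: 0.0164
```

```bash
python3 n.py; python3 m.py
```

```text
head [0.6149 0.121  0.085 ]
shift tool [-0.0005 -0.0007  0.0185] n 0.2965927549341567
tool x yaw -127.33519514068522 y yaw 142.66478807137108 tilt z [-8.e-04 -0.e+00 -1.e+00]
tool z turn (rad, +=cw from above) 0.0002581005354451179 q6 -2.5469148740565415
t 20.35 q6 -2.5469 eff6 0.0005 M [-0.038  0.039  0.013] F [ 0.4  0.5 -3. ] yaw 142.66 p [0.5516 0.038  0.0837] gap 0.0164
```

Emit:
{"method": "jog_arm", "body": {
  "motion": [
    [-0.0003,-0.0004,0.003,0,0,0,0.9],
    [0,0,0.003,0,0,0,0.9],
    [0,0,0,0,0,0,0.9]
  ]
}}

```text
t: 20.72
position: [0.5521, 0.038, 0.0778]
eef_rot: [1.393, -2.815, -0.0]
wrist_force: [1.2, -0.4, -2.4]
finger_gap: 0.0165
```

```bash
python3 n.py; python3 m.py
```

```text
head [0.6155 0.121  0.079 ]
shift tool [-0.0002 -0.0002  0.0125] n 0.20084744481031455
tool x yaw -127.33728417233387 y yaw 142.66270136938496 tilt z [-7.e-04 -0.e+00 -1.e+00]
tool z turn (rad, +=cw from above) 0.0002216807152794937 q6 -2.546828852347746
t 20.725 q6 -2.5468 eff6 0.0002 M [-0.105  0.098 -0.029] F [ 1.2 -0.4 -2.4] yaw 142.66 p [0.5521 0.038  0.0778] gap 0.0165
```

Sliding on freely, with no vertical force. I'll continue down.

Emit:
{"method": "jog_arm", "body": {
  "motion": [
    [0,0,0.003,0,0,0,0.9],
    [0,0,0.003,0,0,0,0.9],
    [0,0,0.002,0,0,0,0.9],
    [0,0,0,0,0,0,0.9]
  ]
}}

```text
t: 21.22
position: [0.5522, 0.038, 0.0699]
eef_rot: [1.393, -2.815, -0.0]
wrist_force: [0.1, -1.2, -2.2]
finger_gap: 0.0167
```

```bash
python3 n.py; python3 m.py
```

```text
head [0.6156 0.121  0.0711]
shift tool [-0.0001 -0.0001  0.0047] n 0.07454889887455429
tool x yaw -127.33378145032098 y yaw 142.66621237421523 tilt z [-5.e-04 -0.e+00 -1.e+00]
tool z turn (rad, +=cw from above) 0.00028295930962117646 q6 -2.5468855605705056
t 21.225 q6 -2.5469 eff6 0.0001 M [-0.041  0.018  0.011] F [ 0.1 -1.2 -2.2] yaw 142.67 p [0.5522 0.038  0.0699] gap 0.0167
```

Emit:
{"method": "jog_arm", "body": {
  "motion": [
    [0,0,0.002,0,0,0,0.9],
    [0,0,0.0015,0,0,0,0.9],
    [0,0,0,0,0,0,0.9]
  ]
}}

```text
t: 21.6
position: [0.5523, 0.038, 0.0665]
eef_rot: [1.393, -2.815, -0.0]
wrist_force: [0.4, 0.3, -3.2]
finger_gap: 0.0166
```

```bash
python3 n.py; python3 m.py
```

```text
head [0.6156 0.121  0.0678]
shift tool [-0.0001 -0.0001  0.0013] n 0.02036536942482667
tool x yaw -127.33303864964455 y yaw 142.66695975682734 tilt z [-2.e-04 -1.e-04 -1.e+00]
tool z turn (rad, +=cw from above) 0.0002960035969745517 q6 -2.546900422758441
t 21.6 q6 -2.5469 eff6 0.0001 M [-0.07   0.044 -0.005] F [ 0.4  0.3 -3.2] yaw 142.67 p [0.5523 0.038  0.0665] gap 0.0166
```

Near the flange now. 1 mm steps until light contact.

Emit:
{"method": "jog_arm", "body": {
  "motion": [
    [0,0,0.001,0,0,0,0.9],
    [0,0,0.001,0,0,0,0.9],
    [0,0,0,0,0,0,0.9]
  ]
}}

```text
t: 21.98
position: [0.5526, 0.038, 0.0649]
eef_rot: [-1.393, 2.815, -0.0]
wrist_force: [-1.0, -0.5, -0.8]
finger_gap: 0.0167
```

```bash
python3 n.py; python3 m.py
```

```text
head [0.6159 0.121  0.0662]
shift tool [ 0.0001  0.0002 -0.0003] n 0.0058965394133380115
tool x yaw -127.3371762248161 y yaw 142.66281752395412 tilt z [ 5.e-04 -1.e-04 -1.e+00]
tool z turn (rad, +=cw from above) 0.00022370799495250005 q6 -2.546887506330776
t 21.975 q6 -2.5469 eff6 0.0352 M [0.063 0.026 0.019] F [-1.  -0.5 -0.8] yaw 142.66 p [0.5526 0.038  0.0649] gap 0.0167
```

Emit:
{"method": "jog_arm", "body": {
  "motion": [
    [0,0,0.0008,0,0,0,0.9],
    [0,0,0,0,0,0,0.9]
  ]
}}

```text
t: 22.22
position: [0.5527, 0.0379, 0.0643]
eef_rot: [-1.393, 2.815, -0.001]
wrist_force: [-1.0, -1.0, 3.3]
finger_gap: 0.017
```

```bash
python3 n.py; python3 m.py;  python3 - <<'E'
from h import *
d=grab('side','s8'); crop('s8','s8c',285,345,150,210,10); print(w2px(d,[.6157,.121,.0665]))
E
```

```text
head [0.616  0.121  0.0656]
shift tool [ 0.0001  0.0003 -0.0009] n 0.01545473177879125
tool x yaw -127.33417156879841 y yaw 142.66580902283584 tilt z [ 9.e-04 -1.e-04 -1.e+00]
tool z turn (rad, +=cw from above) 0.00027591950000836085 q6 -2.546920331500636
t 22.225 q6 -2.5469 eff6 0.0522 M [0.151 0.001 0.065] F [-1.  -1.   3.3] yaw 142.67 p [0.5527 0.0379 0.0643] gap 0.017
[[311.67574093 184.20201741]]
```

View pics/s8c.png

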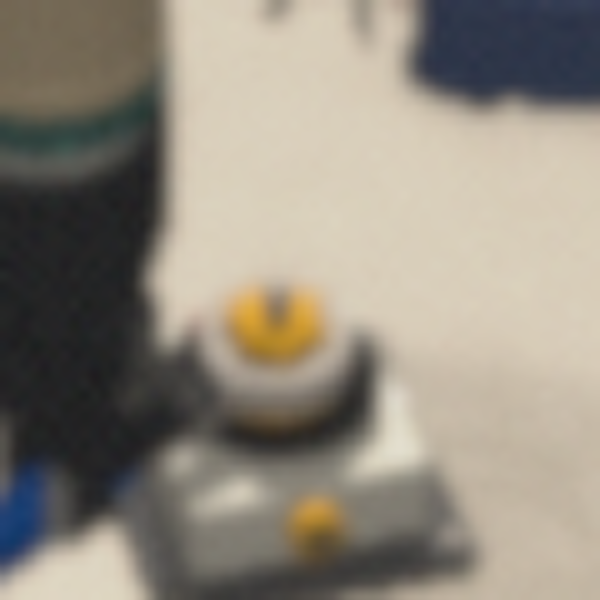

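Seated: the ring sits around the hexagon at crop (275,340), with light contact of about 6 N. Now I'll turn clockwise on an arc about the nut axis, taking up the free play first.

Emit:
{"method": "jog_arm", "body": {
  "motion": [
    [-0.0001,0.0052,0,0,0,0.05,0.9],
    [-0.0001,0.0052,0,0,0,0.05,0.9]
  ]
}}

```text
t: 22.52
position: [0.5449, 0.0445, 0.0642]
eef_rot: [-1.248, 2.882, -0.002]
wrist_force: [-0.7, -1.1, 3.3]
finger_gap: 0.0165
```

```bash
cat > k.py <<'E'
from h import *
s=ctrl.observe(); p,r=pose(); f=r.inv().apply(s['wrist_force']); q=r.inv().apply(s['moment'])
print('t',s['t'],'yaw',round(yaw(r),2),'F tool',np.round(f,1),'M tool',np.round(q,2),'eff6',round(s['joint_efforts'][5],3),'head(ax)',np.round(p+r.apply([-.1044,0,-.0013]),4),'gap',s['finger_gap'])
E
python3 k.py
```

```text
t 22.525 yaw 136.85 F tool [ 1.2 -0.2 -3.3] M tool [-0.05 -0.15 -0.08] eff6 -0.292 head(ax) [0.6163 0.1206 0.0656] gap 0.01652286317035832
```

Emit:
{"method": "jog_arm", "body": {
  "motion": [
    [0,0.0021,0,0,0,0.02,0.9],
    [0,0.0021,0,0,0,0.02,0.9]
  ]
}}

```text
t: 22.78
position: [0.5416, 0.0474, 0.0641]
eef_rot: [-1.192, 2.906, -0.001]
wrist_force: [-1.5, -1.4, 4.6]
finger_gap: 0.0167
```

```bash
python3 k.py
```

```text
t 22.775 yaw 134.61 F tool [ 2.1  0.  -4.6] M tool [-0.02 -0.05 -0.03] eff6 -0.1 head(ax) [0.616  0.1207 0.0654] gap 0.016717542653489556
```

Emit:
{"method": "jog_arm", "body": {
  "motion": [
    [0,0.0021,0,0,0,0.02,0.9],
    [0,0,0,0,0,0,0.9]
  ]
}}

```text
t: 23.02
position: [0.54, 0.049, 0.064]
eef_rot: [-1.164, 2.918, -0.001]
wrist_force: [-1.8, -2.5, 4.3]
finger_gap: 0.0168
```

```bash
python3 k.py
```

```text
t 23.025 yaw 133.49 F tool [ 3.  -0.6 -4.3] M tool [ 0.07 -0.09 -0.01] eff6 -0.0 head(ax) [0.6158 0.1208 0.0653] gap 0.01679658512877871
```

Emit:
{"method": "jog_arm", "body": {
  "motion": [
    [0,0.0021,0,0,0,0.02,0.9],
    [0,0,0,0,0,0,0.9]
  ]
}}

```text
t: 23.28
position: [0.5386, 0.0504, 0.0639]
eef_rot: [-1.135, 2.929, -0.001]
wrist_force: [-1.9, -2.7, 4.8]
finger_gap: 0.0169
```

```bash
python3 k.py
```

```text
t 23.275 yaw 132.36 F tool [ 3.2 -0.7 -4.8] M tool [ 0.23 -0.01 -0.03] eff6 0.057 head(ax) [0.6158 0.1208 0.0652] gap 0.016949992769944904
```

Emit:
{"method": "jog_arm", "body": {
  "motion": [
    [0,0.0021,-0.0004,0,0,0.02,0.9],
    [0,0,0,0,0,0,0.9]
  ]
}}

```text
t: 23.52
position: [0.5373, 0.0519, 0.0642]
eef_rot: [-1.106, 2.94, -0.001]
wrist_force: [-0.6, -3.6, 3.8]
finger_gap: 0.0164
```

```bash
python3 k.py
```

```text
t 23.525 yaw 131.21 F tool [ 2.8 -2.3 -3.8] M tool [ 0.5   0.05 -0.08] eff6 0.115 head(ax) [0.6158 0.1207 0.0655] gap 0.016433772950210222
```

Emit:
{"method": "jog_arm", "body": {
  "motion": [
    [0,0.0021,-0.0003,0,0,0.02,0.9],
    [0,0,0,0,0,0,0.9]
  ]
}}

```text
t: 23.78
position: [0.5359, 0.0536, 0.0644]
eef_rot: [-1.075, 2.951, -0.001]
wrist_force: [0.6, -4.5, 2.6]
finger_gap: 0.0163
```

```bash
python3 k.py
```

```text
t 23.775 yaw 130.04 F tool [ 2.4 -3.8 -2.6] M tool [0.58 0.09 0.  ] eff6 0.061 head(ax) [0.6158 0.1208 0.0658] gap 0.016314088896256074
```

Emit:
{"method": "jog_arm", "body": {
  "motion": [
    [0,0.0021,0,0,0,0.02,0.9],
    [0,0,0,0,0,0,0.9]
  ]
}}

```text
t: 24.02
position: [0.5345, 0.0553, 0.0645]
eef_rot: [-1.046, 2.962, -0.0]
wrist_force: [-0.5, -4.7, 2.0]
finger_gap: 0.0164
```

```bash
python3 k.py
```

```text
t 24.025 yaw 128.89 F tool [ 3.3 -3.3 -2. ] M tool [0.71 0.03 0.04] eff6 0.012 head(ax) [0.6158 0.1209 0.0658] gap 0.01637593673977096
```

Emit:
{"method": "jog_arm", "body": {
  "motion": [
    [0,0.0021,0,0,0,0.02,0.9],
    [0,0.0021,0,0,0,0.02,0.9],
    [0,0,0,0,0,0,0.9]
  ]
}}

```text
t: 24.4
position: [0.5319, 0.0587, 0.0645]
eef_rot: [-0.986, 2.982, -0.0]
wrist_force: [1.4, -4.1, 1.7]
finger_gap: 0.0167
```

```bash
python3 k.py; python3 k.py; python3 - <<'E'
from h import *
grab('wrist','w9')
c=load('w9'); im=c['img'].astype(int)
b=(im[...,2]-im[...,0]>50); b[:, :235]=0; b[:,335:]=0
for n in ('w5','w9'):
    im=load(n)['img'].astype(int); b=(im[...,2]-im[...,0]>50); b[:, :235]=0; b[:,335:]=0
    print([(v,round(np.where(b[v])[0].mean(),1)) for v in range(170,260,12) if b[v].any()])
E
```

```text
t 24.4 yaw 126.6 F tool [ 1.3 -4.1 -1.7] M tool [ 0.8  -0.05  0.12] eff6 -0.05 head(ax) [0.6157 0.121  0.0658] gap 0.016695749107222012
t 24.4 yaw 126.6 F tool [ 1.3 -4.1 -1.7] M tool [ 0.8  -0.05  0.12] eff6 -0.05 head(ax) [0.6157 0.121  0.0658] gap 0.016695749107222012
[(170, np.float64(284.0)), (182, np.float64(284.0)), (194, np.float64(284.0)), (206, np.float64(284.0)), (218, np.float64(284.0)), (230, np.float64(284.0)), (242, np.float64(284.0)), (254, np.float64(283.5))]
[(170, np.float64(284.0)), (182, np.float64(284.0)), (194, np.float64(284.0)), (206, np.float64(284.0)), (218, np.float64(284.0)), (230, np.float64(284.0)), (242, np.float64(284.0)), (254, np.float64(283.5))]
```

View pics/w9.png

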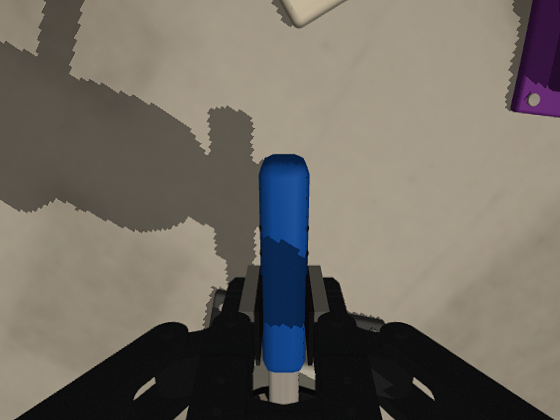

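The wrench stays rigidly in line in the hand (blue grip mean at column 284 in both frames), and the torque has risen to a plateau. The play ended somewhere between yaw 135 and 131. I'll turn conservatively to about 48, then lift off and measure the pointer before finishing.

Emit:
{"method": "jog_arm", "body": {
  "motion": [
    [-0.0002,0.00626,0,0,0,0.06,0.9],
    [-0.0002,0.00626,0,0,0,0.06,0.9],
    [-0.0002,0.00626,0,0,0,0.06,0.9],
    [-0.0002,0.00626,0,0,0,0.06,0.9],
    [-0.0002,0.00626,0,0,0,0.06,0.9],
    [-0.0002,0.00626,0,0,0,0.06,0.9]
  ]
}}

```text
t: 25.2
position: [0.5154, 0.0921, 0.0645]
eef_rot: [-0.434, 3.111, -0.001]
wrist_force: [2.5, -3.5, 2.6]
finger_gap: 0.0165
```

```bash
python3 k.py
```

```text
t 25.2 yaw 105.9 F tool [-1.4 -4.1 -2.6] M tool [ 0.86 -0.42  0.01] eff6 -0.477 head(ax) [0.6158 0.1207 0.0659] gap 0.016456989986357844
```

Emit:
{"method": "jog_arm", "body": {
  "motion": [
    [-0.0002,0.00626,0,0,0,0.06,0.9],
    [-0.0002,0.00626,0,0,0,0.06,0.9],
    [-0.0002,0.00626,0,0,0,0.06,0.9],
    [-0.0002,0.00626,0,0,0,0.06,0.9],
    [-0.0002,0.00626,0,0,0,0.06,0.9],
    [-0.0002,0.00626,0,0,0,0.06,0.9],
    [-0.0002,0.00626,0,0,0,0.06,0.9]
  ]
}}

```text
t: 26.08
position: [0.5125, 0.1353, 0.0644]
eef_rot: [0.223, 3.133, -0.002]
wrist_force: [1.4, -5.2, 0.9]
finger_gap: 0.0162
```

```bash
python3 k.py
```

```text
t 26.075 yaw 81.86 F tool [-2.2 -5.  -0.9] M tool [ 0.86 -0.93 -0.04] eff6 -0.448 head(ax) [0.6158 0.1205 0.0658] gap 0.016230142475668223
```

Emit:
{"method": "jog_arm", "body": {
  "motion": [
    [-0.0002,0.00626,0,0,0,0.06,0.9],
    [-0.0002,0.00626,0,0,0,0.06,0.9],
    [-0.0002,0.00626,0,0,0,0.06,0.9],
    [-0.0002,0.00626,0,0,0,0.06,0.9],
    [-0.0002,0.00626,0,0,0,0.06,0.9],
    [-0.0002,0.00626,0,0,0,0.06,0.9],
    [-0.0002,0.00626,0,0,0,0.06,0.9]
  ]
}}

```text
t: 26.95
position: [0.5272, 0.1758, 0.0643]
eef_rot: [0.87, 3.019, -0.003]
wrist_force: [2.0, -5.1, 1.7]
finger_gap: 0.0167
```

```bash
python3 k.py
```

```text
t 26.95 yaw 57.84 F tool [-4.4 -3.3 -1.7] M tool [ 0.57 -1.17 -0.15] eff6 -0.295 head(ax) [0.6156 0.1202 0.0657] gap 0.016683104088972826
```

Emit:
{"method": "jog_arm", "body": {
  "motion": [
    [-0.0004,0.0055,0,0,0,0.05,0.9],
    [-0.0004,0.0055,0,0,0,0.05,0.9],
    [-0.0003,0.0053,0,0,0,0.05,0.9],
    [0,0,0,0,0,0,0.9]
  ]
}}

```text
t: 27.45
position: [0.5366, 0.1885, 0.0642]
eef_rot: [-1.091, -2.945, 0.004]
wrist_force: [0.8, -4.5, 2.7]
finger_gap: 0.0174
```

```bash
python3 k.py; python3 - <<'E'
from h import *
d=grab('side','s9'); crop('s9','s9c',280,350,150,220,8)
E
```

```text
t 27.45 yaw 49.34 F tool [-3.5 -2.9 -2.7] M tool [ 0.6  -1.13  0.1 ] eff6 -0.017 head(ax) [0.6158 0.1205 0.0654] gap 0.01736317954986476
```

View pics/s9c.png

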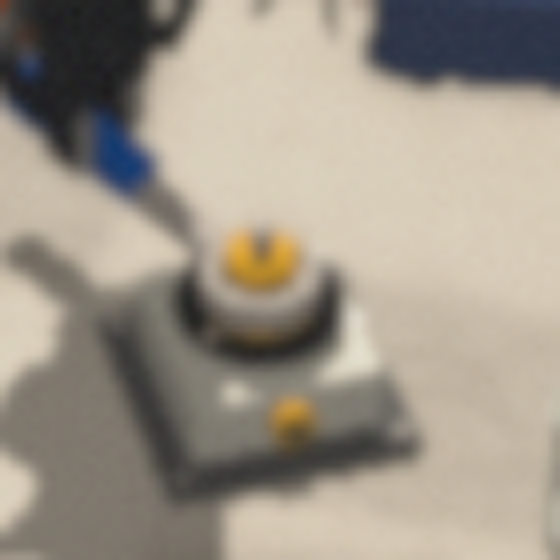

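The ring is still fully seated, and the flange is visible under it. I'll centre the play by backing off about 5 degrees, which is within the free turn, then lift off and inspect.

Emit:
{"method": "jog_arm", "body": {
  "motion": [
    [-0.0002,-0.0052,0,0,0,-0.05,0.9],
    [-0.0002,-0.0052,0,0,0,-0.05,0.9],
    [0,0,0,0,0,0,0.9]
  ]
}}

```text
t: 27.88
position: [0.5304, 0.1809, 0.0644]
eef_rot: [-0.946, -2.994, 0.0]
wrist_force: [-0.5, -2.2, 2.8]
finger_gap: 0.0167
```

```bash
python3 k.py
```

```text
t 27.875 yaw 54.95 F tool [-0.8 -2.1 -2.8] M tool [ 0.41 -0.64  0.2 ] eff6 -0.297 head(ax) [0.6159 0.1209 0.0656] gap 0.016677021450739613
```

Emit:
{"method": "jog_arm", "body": {
  "motion": [
    [0,-0.0031,0,0,0,-0.03,0.9],
    [0,0,-0.001,0,0,0,0.9],
    [0,0,0,0,0,0,0.9]
  ]
}}

```text
t: 28.25
position: [0.5288, 0.1784, 0.065]
eef_rot: [-0.899, -3.008, 0.001]
wrist_force: [-0.3, -2.2, -0.1]
finger_gap: 0.0169
```

```bash
python3 k.py
```

```text
t 28.25 yaw 56.71 F tool [-1.  -2.   0.1] M tool [ 0.45 -0.29  0.18] eff6 -0.17 head(ax) [0.616  0.1211 0.0661] gap 0.016860584549963645
```

Emit:
{"method": "jog_arm", "body": {
  "motion": [
    [0,-0.0004,-0.002,0,0,0,0.9],
    [0,-0.0003,-0.003,0,0,0,0.9],
    [0,0,-0.003,0,0,0,0.9]
  ]
}}

```text
t: 28.62
position: [0.5287, 0.1781, 0.0734]
eef_rot: [-0.899, -3.009, -0.0]
wrist_force: [-0.6, -0.2, -2.4]
finger_gap: 0.0166
```

```bash
python3 k.py
```

```text
t 28.625 yaw 56.72 F tool [ 0.4 -0.5  2.4] M tool [0.02 0.07 0.04] eff6 -0.029 head(ax) [0.616  0.1208 0.0746] gap 0.01657588546314429
```

It lifts freely. I'll rise and shift so the wrist camera can see the nut beside the handle.

Emit:
{"method": "jog_arm", "body": {
  "motion": [
    [0,0,-0.02,0,0,0,0.9],
    [0,0,-0.03,0,0,0,0.9],
    [0,0,-0.02,0,0,0,0.9],
    [-0.038,-0.027,0,0,0,0,0.9],
    [-0.038,-0.027,0,0,0,0,0.9],
    [-0.038,-0.026,0,0,0,0,0.9],
    [0,0,0,0,0,0,0.9]
  ]
}}

```text
t: 29.5
position: [0.582, 0.0456, 0.1435]
eef_rot: [0.905, 3.007, -0.001]
wrist_force: [-0.8, 0.2, -3.4]
finger_gap: 0.0165
```

```bash
python3 k.py; python3 - <<'E'
from h import *
c=grab('wrist','w10'); u,v=w2px(c,[.6157,.121,.06])[0]; print(u,v)
E
```

```text
t 29.5 yaw 56.51 F tool [ 0.8 -0.2  3.4] M tool [-0.01  0.1   0.01] eff6 -0.111 head(ax) [ 0.669 -0.012  0.145] gap 0.016481906462343137
411.8042501849079 197.90137893241317
```

View pics/w10.png

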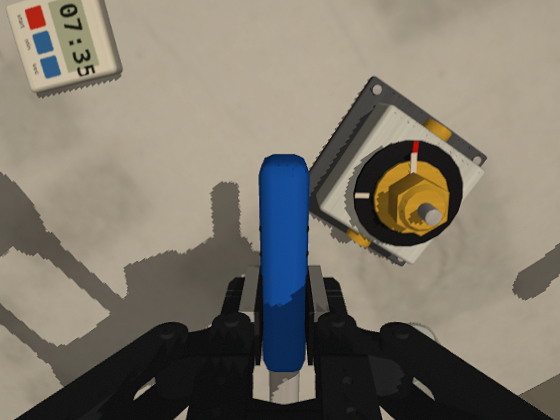

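```bash
python3 - <<'E'
from h import *
crop('w10','w10c',345,475,130,255,6)
E
```

```text
(no output)
```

View pics/w10c.png

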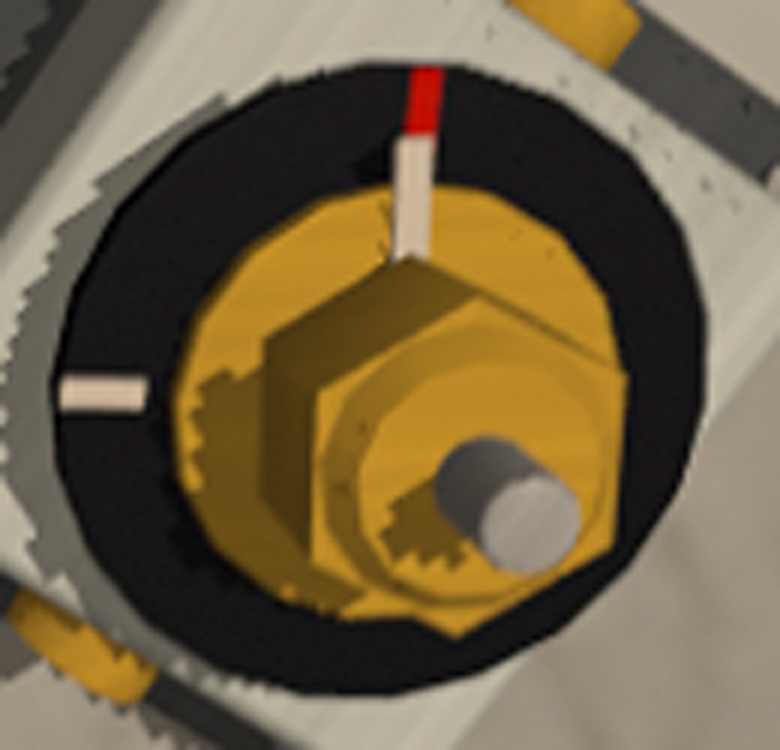

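The pointer at crop (413,195) now nearly lines up with the red mark at (425,100), and the white mark is at (103,393). I'll measure the angles.

```bash
python3 - <<'E'
from h import *
c=load('w10'); f=lambda x,y:(345+x/6,130+y/6)
A=lambda q,C: (np.degrees(np.arctan2(*(q-C)[[1,0]])),np.linalg.norm(q-C))
# collar centre by ellipse: extents
cc=px2w(c,*f(379,380),.055)[:2]; stub=px2w(c,*f(530,525),.097)[:2]; print(cc,stub)
for C in (np.array([.6157,.121]),stub,cc):
  for n,x,y,z in [('red',425,100,.0555),('white',103,393,.0555),('ptr out',417,137,.0605),('ptr in',411,257,.0605),('hexcorner',478,297,.080),('hexcorner',628,376,.08),('hexc',315,392,.08),('hexc',311,563,.08),('hexc',460,635,.08),('hexc',615,545,.08)]:
    a=A(px2w(c,*f(x,y),z)[:2],C); print(n,np.round(a,3), end=' | ')
  print()
o=px2w(c,*f(417,137),.0605)[:2]-px2w(c,*f(411,257),.0605)[:2]; print(np.degrees(np.arctan2(o[1],o[0])))
E
```

```text
[0.61385553 0.12110157] [0.61571852 0.12083854]
red [1.45205e+02 3.20000e-02] | white [-1.23899e+02  3.10000e-02] | ptr out [1.49456e+02 2.90000e-02] | ptr in [1.49364e+02 1.60000e-02] | hexcorner [1.49325e+02 1.70000e-02] | hexcorner [8.7977e+01 1.8000e-02] | hexc [-1.48851e+02  1.70000e-02] | hexc [-8.8536e+01  1.8000e-02] | hexc [-2.8735e+01  1.8000e-02] | hexc [2.9351e+01 1.8000e-02] | 
red [1.44986e+02 3.20000e-02] | white [-1.24095e+02  3.10000e-02] | ptr out [1.492e+02 2.900e-02] | ptr in [1.48915e+02 1.70000e-02] | hexcorner [1.4889e+02 1.7000e-02] | hexcorner [8.8056e+01 1.8000e-02] | hexc [-1.49338e+02  1.70000e-02] | hexc [-8.8584e+01  1.7000e-02] | hexc [-2.8308e+01  1.8000e-02] | hexc [2.9825e+01 1.8000e-02] | 
red [1.43376e+02 3.00000e-02] | white [-1.20872e+02  3.00000e-02] | ptr out [1.47673e+02 2.70000e-02] | ptr in [1.46062e+02 1.50000e-02] | hexcorner [1.46133e+02 1.50000e-02] | hexcorner [8.1954e+01 1.8000e-02] | hexc [-1.45103e+02  1.60000e-02] | hexc [-8.2623e+01  1.8000e-02] | hexc [-2.6399e+01  2.0000e-02] | hexc [2.6458e+01 2.0000e-02] | 
149.57656537094513
```

Angles: pointer ≈149.4°, red ≈145.1°, white ≈ -124°. The nut has turned about 83° past finger-tight, so about 5.5° more is needed. The effective play was about 10°: tool yaw 49.3 corresponds to a pointer of 149.4. I'll reseat and finish to yaw ≈43.8.

```bash
python3 - <<'E'
from h import *
rel([.5287,.1781,.14],56.7)
E
```

```text
shift tool [0.1154 0.0804 0.0035] n 2.251196450554261
tool x yaw 146.5680986140015 y yaw 56.5680769289284 tilt z [-4.e-04  8.e-04 -1.e+00]
tool z turn (rad, +=cw from above) -0.002302491949542101 q6 -1.0260666213864469
```

Emit:
{"method": "jog_arm", "body": {
  "motion": [
    [0.0385,0.0268,0,0,0,0,0.9],
    [0.0385,0.0268,0,0,0,0,0.9],
    [0.0384,0.0268,0,0,0,0,0.9],
    [0,0,0.02,0,0,0,0.9],
    [0,0,0.02,0,0,0,0.9],
    [0,0,0.008,0,0,0,0.9],
    [0,0,0,0,0,0,0.9],
    [0,0,0,0,0,0,0.9]
  ]
}}

```text
t: 30.55
position: [0.5287, 0.1791, 0.0962]
eef_rot: [0.899, 3.009, 0.001]
wrist_force: [0.2, -0.4, -3.7]
finger_gap: 0.0166
```

```bash
python3 k.py;python3 - <<'E'
from h import *
rel([.5287,.1781,.0734],56.7)
E
```

```text
t 30.55 yaw 56.72 F tool [-0.4 -0.2  3.7] M tool [ 0.    0.01 -0.09] eff6 0.001 head(ax) [0.6159 0.1218 0.0976] gap 0.01657006376196262
shift tool [-0.0006 -0.0008  0.0228] n 0.3654336258389746
tool x yaw 146.7219702990984 y yaw 56.72202376745824 tilt z [ 1.3e-03  4.0e-04 -1.0e+00]
tool z turn (rad, +=cw from above) 0.0003843872558398083 q6 -0.788136793574036
```

Emit:
{"method": "jog_arm", "body": {
  "motion": [
    [-0.0005,-0.0007,0.003,0,0,0,0.9],
    [0,0,0.004,0,0,0,0.9],
    [0,0,0.003,0,0,0,0.9],
    [0,0,0.003,0,0,0,0.9],
    [0,0,0,0,0,0,0.9]
  ]
}}

```text
t: 31.18
position: [0.5281, 0.1778, 0.0822]
eef_rot: [-0.899, -3.01, 0.001]
wrist_force: [0.7, -0.0, -3.1]
finger_gap: 0.0164
```

```bash
python3 k.py
```

```text
t 31.175 yaw 56.72 F tool [-0.6  0.3  3.1] M tool [-0.04  0.02  0.04] eff6 -0.015 head(ax) [0.6154 0.1206 0.0834] gap 0.016446974841496886
```

Emit:
{"method": "jog_arm", "body": {
  "motion": [
    [0,0,0.004,0,0,0,0.9],
    [0,0,0.004,0,0,0,0.9],
    [0,0,0.004,0,0,0,0.9],
    [0,0,0.003,0,0,0,0.9],
    [0,0,0,0,0,0,0.9]
  ]
}}

```text
t: 31.8
position: [0.5281, 0.1779, 0.0671]
eef_rot: [-0.899, -3.01, 0.001]
wrist_force: [0.0, -0.5, -2.8]
finger_gap: 0.0164
```

```bash
python3 k.py
```

```text
t 31.8 yaw 56.73 F tool [-0.3 -0.4  2.8] M tool [0.04 0.01 0.02] eff6 -0.041 head(ax) [0.6154 0.1206 0.0684] gap 0.016358715936767937
```

Emit:
{"method": "jog_arm", "body": {
  "motion": [
    [0,0,0.0015,0,0,0,0.9],
    [0,0,0.001,0,0,0,0.9],
    [0,0,0,0,0,0,0.9],
    [-0.0001,0.0042,0,0,0,0.04,0.9],
    [-0.0001,0.0042,0,0,0,0.04,0.9],
    [-0.0001,0.0042,0,0,0,0.04,0.9],
    [0,0,0,0,0,0,0.9]
  ]
}}

```text
t: 32.67
position: [0.536, 0.1875, 0.065]
eef_rot: [1.077, 2.951, -0.002]
wrist_force: [1.1, -3.0, -1.3]
finger_gap: 0.0162
```

```bash
python3 k.py
```

```text
t 32.675 yaw 49.91 F tool [-2.8 -1.6  1.3] M tool [ 0.33 -0.45 -0.01] eff6 0.025 head(ax) [0.6158 0.1202 0.0664] gap 0.01619729563492908
```

Emit:
{"method": "jog_arm", "body": {
  "motion": [
    [-0.0002,0.0037,0,0,0,0.035,0.9],
    [-0.0002,0.0037,0,0,0,0.035,0.9],
    [-0.0001,0.0036,0,0,0,0.034,0.9],
    [0,0,0,0,0,0,0.9]
  ]
}}

```text
t: 33.17
position: [0.5433, 0.1954, 0.0649]
eef_rot: [-1.23, -2.891, 0.002]
wrist_force: [0.2, -4.3, -1.1]
finger_gap: 0.0165
```

```bash
python3 k.py
```

```text
t 33.175 yaw 43.92 F tool [-3.2 -2.8  1.1] M tool [ 0.6  -0.55  0.02] eff6 0.068 head(ax) [0.6158 0.1202 0.0663] gap 0.01651620795571327
```

Emit:
{"method": "jog_arm", "body": {
  "motion": [
    [-0.0002,-0.0045,0,0,0,-0.043,0.9],
    [-0.0002,-0.0045,0,0,0,-0.043,0.9],
    [-0.0002,-0.0048,0,0,0,-0.043,0.9],
    [0,0,0,0,0,0,0.9]
  ]
}}

```text
t: 33.67
position: [0.5345, 0.1861, 0.0652]
eef_rot: [1.043, 2.963, 0.003]
wrist_force: [-0.0, -0.3, -1.1]
finger_gap: 0.0168
```

```bash
python3 k.py
```

```text
t 33.675 yaw 51.21 F tool [-0.2 -0.2  1.1] M tool [ 0.09 -0.03 -0.02] eff6 -0.152 head(ax) [0.6159 0.1207 0.0665] gap 0.0168331271235565
```

Load-free. I'll lift off and inspect again.

Emit:
{"method": "jog_arm", "body": {
  "motion": [
    [0,0,-0.004,0,0,0,0.9],
    [0,0,-0.014,0,0,0,0.9],
    [0,0,-0.03,0,0,0,0.9],
    [0,0,-0.03,0,0,0,0.9],
    [-0.038,-0.027,0,0,0,0,0.9],
    [-0.038,-0.027,0,0,0,0,0.9],
    [-0.038,-0.026,0,0,0,0,0.9],
    [0,0,0,0,0,0,0.9]
  ]
}}

```text
t: 34.67
position: [0.5748, 0.049, 0.1439]
eef_rot: [1.047, 2.96, -0.0]
wrist_force: [-0.1, 0.7, -3.3]
finger_gap: 0.0168
```

```bash
python3 k.py; python3 - <<'E'
from h import *
c=grab('wrist','w11'); u,v=w2px(c,[.6157,.121,.06])[0].astype(int); print(u,v)
crop('w11','w11c',u-65,u+65,v-65,v+60,6)
E
```

```text
t 34.675 yaw 51.04 F tool [0.6 0.5 3.3] M tool [ 0.    0.09 -0.01] eff6 -0.118 head(ax) [ 0.656  -0.0167  0.1454] gap 0.01679936800573866
411 197
```

View pics/w11c.png

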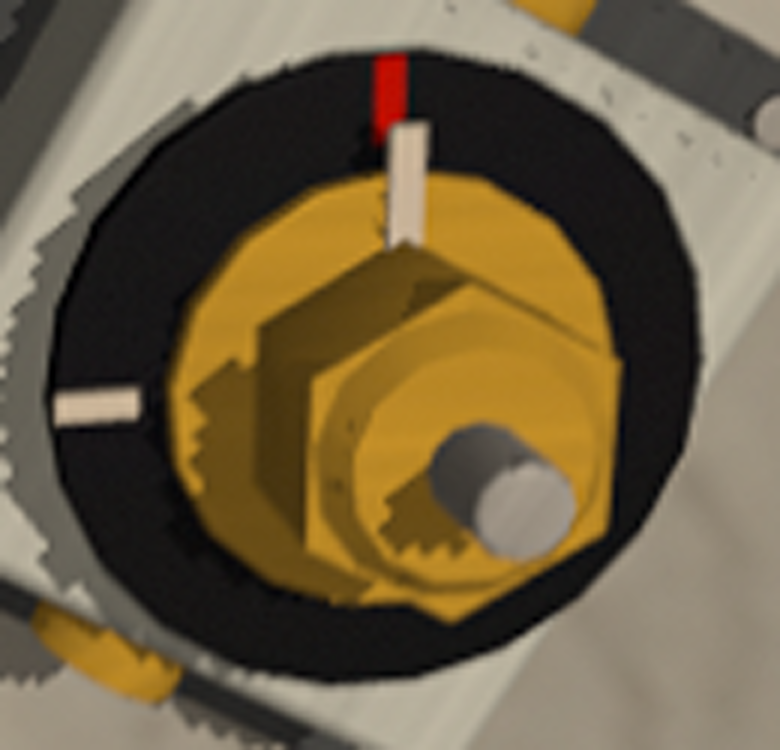

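```bash
python3 - <<'E'
from h import *
c=load('w11'); f=lambda x,y:(346+x/6,132+y/6)
A=lambda q,C: (np.degrees(np.arctan2(*(q-C)[[1,0]])),np.linalg.norm(q-C))
stub=px2w(c,*f(525,511),.097)[:2]; print(stub)
for C in (np.array([.6157,.121]),stub):
  for n,x,y,z in [('red',391,92,.0555),('white',97,406,.0555),('ptr out',411,125,.0605),('ptr in',405,246,.0605)]+[('hexc',x,y,.08) for x,y in [(470,284),(620,362),(310,380),(304,548),(453,622),(606,533)]]:
    a=A(px2w(c,*f(x,y),z)[:2],C); print(n,np.round(a[0],1), end=' | ')
  print()
E
```

```text
[0.61578552 0.12085642]
red 145.1 | white -123.7 | ptr out 144.1 | ptr in 144.0 | hexc 144.6 | hexc 82.8 | hexc -153.7 | hexc -94.4 | hexc -34.6 | hexc 22.7 | 
red 145.0 | white -124.0 | ptr out 143.9 | ptr in 143.7 | hexc 144.4 | hexc 83.1 | hexc -154.3 | hexc -94.8 | hexc -34.4 | hexc 23.3 |
```

The pointer is at 144.0° and red at 145.1°. That is about 88.6° past finger-tight, on the mark within measurement error, with no further turning needed. I'll carry the wrench back to the open bench and lay it flat.

```bash
python3 - <<'E'
from h import *
rel([.48,-.18,.144])
c=load('top0'); print('timer',px2w(c,287,263,.01), 'small head',px2w(c,410,211,.01))
E
```

```text
shift tool [-0.0718 -0.2386 -0.0005] n 3.98650461882934
tool x yaw 141.107696746079 y yaw 51.10770560599028 tilt z [ 7.e-04  7.e-04 -1.e+00]
timer [ 0.40111879 -0.02247303  0.01      ] small head [ 0.55762156 -0.37290972  0.01      ]
```

Emit:
{"method": "jog_arm", "body": {
  "motion": [
    [-0.0144,-0.0477,0,0,0,0,0.9],
    [-0.0144,-0.0477,0,0,0,0,0.9],
    [-0.0144,-0.0477,0,0,0,0,0.9],
    [-0.0144,-0.0477,0,0,0,0,0.9],
    [-0.0144,-0.0477,0,0,0,0,0.9],
    [0,0,0.05,0,0,0,0.9],
    [0,0,0.05,0,0,0,0.9],
    [0,0,0.02,0,0,0,0.9]
  ]
}}

```text
t: 35.72
position: [0.4786, -0.1771, 0.0209]
eef_rot: [-1.039, -2.959, -0.002]
wrist_force: [-0.1, 0.0, -2.8]
finger_gap: 0.0167
```

Emit:
{"method": "jog_arm", "body": {
  "motion": [
    [0,0,0.006,0,0,0,0.9],
    [0,0,0.003,0,0,0,0.9],
    [0,0,0,0,0,0,0.9],
    [0,0,0,0,0,0,0.9]
  ]
}}

```text
t: 36.22
position: [0.4811, -0.1796, 0.015]
eef_rot: [1.041, 2.962, -0.001]
wrist_force: [0.2, -0.1, -2.7]
finger_gap: 0.0167
```

```bash
python3 k.py; python3 m.py
```

```text
t 36.225 yaw 51.29 F tool [-0.2  0.   2.7] M tool [-0.06  0.11  0.03] eff6 0.0 head(ax) [ 0.5625 -0.2449  0.0165] gap 0.016655699194966383
t 36.225 q6 -1.388 eff6 0.0005 M [ 0.118  0.047 -0.029] F [ 0.2 -0.1 -2.7] yaw 51.29 p [ 0.4811 -0.1796  0.015 ] gap 0.0167
```

Emit:
{"method": "jog_arm", "body": {
  "motion": [
    [0,0,0.003,0,0,0,0.9],
    [0,0,0.003,0,0,0,0.9],
    [0,0,0.002,0,0,0,0.9],
    [0,0,0.001,0,0,0,0.9],
    [0,0,0,0,0,0,0.9]
  ]
}}

```text
t: 36.85
position: [0.4802, -0.1794, 0.0057]
eef_rot: [1.041, 2.964, -0.0]
wrist_force: [-2.4, 0.5, 4.4]
finger_gap: 0.0163
```

```bash
python3 k.py; python3 m.py
```

```text
t 36.85 yaw 51.28 F tool [ 2.2 -1.1 -4.4] M tool [0.15 0.33 0.03] eff6 -0.021 head(ax) [ 0.5617 -0.2447  0.007 ] gap 0.016347959482519988
t 36.85 q6 -1.388 eff6 -0.0207 M [ 0.09   0.348 -0.035] F [-2.4  0.5  4.4] yaw 51.28 p [ 0.4802 -0.1794  0.0057] gap 0.0163
```

Resting on the bench (contact felt). I'll release, rise and retreat.

Emit:
{"method": "jog_arm", "body": {
  "motion": [
    [0,0,0,0,0,0,0.5],
    [0,0,0,0,0,0,0],
    [0,0,0,0,0,0,-0.4],
    [0,0,0,0,0,0,-0.4],
    [0,0,-0.02,0,0,0,-0.4],
    [0,0,-0.05,0,0,0,-0.4],
    [0,0,-0.06,0,0,0,-0.4],
    [0,0,-0.06,0,0,0,-0.4]
  ]
}}

```text
t: 37.85
position: [0.4801, -0.1792, 0.1967]
eef_rot: [-1.041, -2.964, 0.0]
wrist_force: [0.7, -1.1, 0.4]
finger_gap: 0.0598
```

Emit:
{"method": "jog_arm", "body": {
  "motion": [
    [0.04,-0.045,0,0,0,0,-0.4],
    [0.04,-0.045,0,0,0,0,-0.4],
    [0,0,0,0,0,0,-0.4],
    [0,0,0,0,0,0,-0.4]
  ]
}}

```text
t: 38.35
position: [0.3621, -0.1999, 0.1953]
eef_rot: [1.042, 2.962, -0.0]
wrist_force: [1.2, 0.5, -0.0]
finger_gap: 0.0597
```

```bash
python3 k.py; python3 - <<'E'
from h import *
grab('top','t12'); grab('wrist','w12'); crop('t12','t12c',60,460,80,350,2); crop('t12','t12d',205,275,155,220,8)
E
```

```text
t 38.35 yaw 51.23 F tool [-0.6  1.1  0. ] M tool [-0.01  0.02 -0.  ] eff6 -0.002 head(ax) [ 0.4435 -0.2653  0.1968] gap 0.05971916975649213
```

View pics/t12c.png

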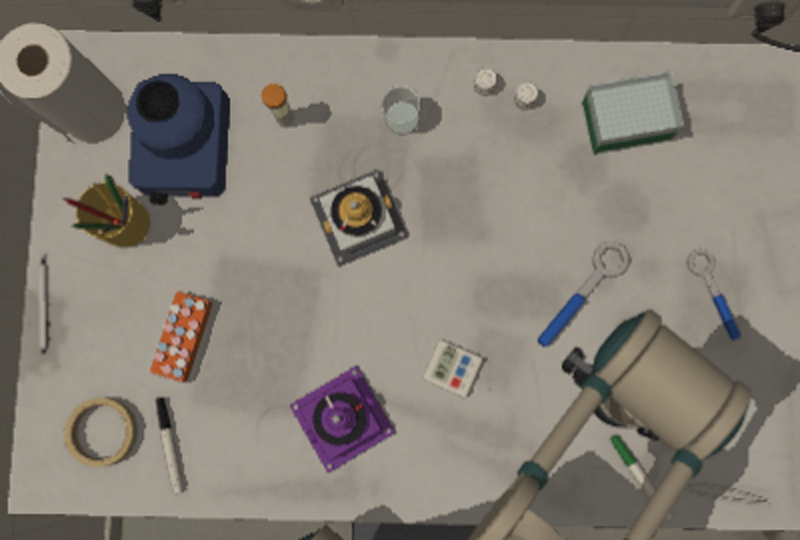

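View pics/t12d.png

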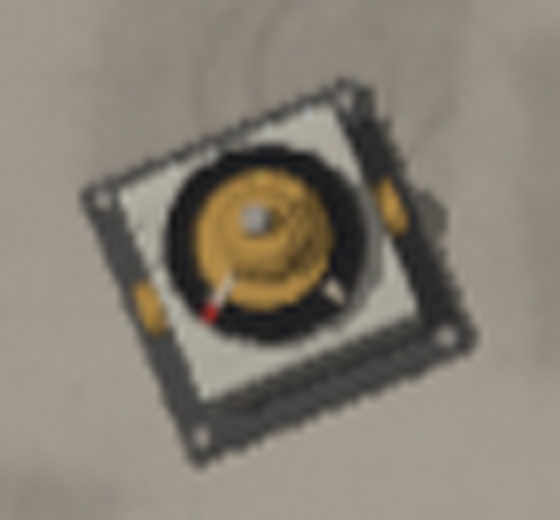

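View pics/w12.png

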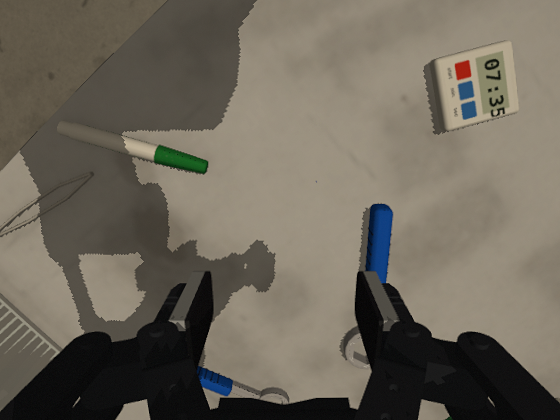

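The pointer lies on the red mark (crop (225,290) against (209,315), in line with the axis). The wrench lies flat at (575,290) in the overview, clear of the manifold, and nothing else has moved. Handing in.

```bash
python3 - <<'E'
from h import *
print(ctrl.finish_job())
E
```

```text
the job is handed in; nothing more can be done
None
```

I ran the nut down to finger-tight, turned it about 89° past that with the larger ring wrench, and laid the wrench flat on the open bench. The job was handed in at 38 s of the 72 allowed.

- **Finger-tight:** I gripped the hexagon and turned until the resistance stepped from 0.04 to 0.13 N m and then jumped to about 0.24 N m. I stopped there, below the 0.5 N m that would force it.
- **Wrench fit:** it slid on without force and rested on the flange at about 6 N or less.
- **Quarter turn:** I did this in two bites. The first reached about 83°, measured with the wrench lifted off. I then reseated it and turned to about 88.6°.
- **Last checks:** the pointer measured 144° against 145° for the red mark, which is within camera error. The top view shows the pointer on red, the wrench flat and clear of the manifold, and nothing else moved.
- **Disagreements:** the wrench's play felt like about 10° instead of the stated 7°, so I set the final angle from the camera. The turning torque read about 0.3–0.5 N m, roughly as stated, with noise.

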